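# Slide the colour card off its tray and load it into the reader

### The job

Load the pool-test colour card into the reader: press lightly on the card and slide it out over the open front edge of its blue tray until about 4 cm sticks out while the rest still lies on the tray, then take it by the sides of that overhanging end. Push its other end gently into the reader's slot until it is fully home, and let go. Do not drop the card or press or push it hard, and leave everything else on the table where it is.

Things in the scene. Friction and masses are not known exactly. Their poses are not given: they have to be found in the camera images.
- card_center (a point): Centre of the colour card: stiff white plastic, 140 mm long (x), 50 wide (y), 3 thick (z up), about 40 g, five coloured squares yellow to purple. Starts flat in the tray's channel, x axes alike. It cracks if pressed or pushed on the tray or the reader with more than 20 N. Two small sprung side clips hold it lightly: a press of 7 to 10 N on its top drags it along; under about 4 N the fingers slip.
- card_tail (a point): Middle of the card's yellow end (card x = -70 mm), the end towards the tray's open front, starting 24 to 36 mm inside that edge. It comes out over the edge first, is the end to grasp, and stays outside the reader.
- card_lead (a point): Middle of the card's purple end (card x = +70 mm), which goes into the reader's slot. At the start it lies 2 to 7 mm from the tray's back rim.
- tray: Blue tray on a grey pedestal, fixed; origin under it (0 to 6 mm below the table top), x pointing from its open front edge along the channel, z up. Bed 80 mm above the origin, 12 thick, from x = -100 mm (open edge, clear space before and below) to +75 (back rim). Rims 8 to 10 mm high at back and both sides (inner faces 56 mm apart, outer 72) keep fingers from the card's sides and back.
- tray_edge (a point): Middle of the tray's open front edge, at the bed's top face, 74 to 80 mm above the table; axes as the tray's.
- reader: White colour reader 140 x 120 mm, fixed; origin under its centre at table height, x pointing into the slot, z up. Slot level, mouth at x = -70 mm: 54 wide, 8 high, floor 75 mm above the table, 80 deep. Black flared lips stand 13 mm out before the mouth and widen it to about 60 x 13 mm. Front deck 98 mm high; grey display box from x = +22 mm on, 145 mm high.
- slot_mouth (a point): Centre of the slot's mouth, half-way up the slot (79 mm above the table); axes as the reader's.
- slot_end (a point): Centre of the slot's closed inner end, half-way up the slot, 80 mm behind the mouth. When the card is fully home its purple end touches this (a gap over 3 mm spoils the reading), 60 mm of the card stands out in front of the mouth, and the card stays in by itself when let go.
- green_bottle: Reagent bottle, white with green cap, 30 mm across, 75 mm high, stands loose; origin under it. Leave alone.
- blue_bottle: Blue reagent bottle, 32 mm across, 80 mm high, stands loose; origin under it. Leave alone.
- amber_bottle: Amber reagent bottle with red cap, 30 mm across, 70 mm high, stands loose; origin under it. Leave alone.
- mug: White mug, 80 mm across, 90 mm high, loose; origin under it. Leave alone.
- drink_can: Drink can, 66 mm across, 120 mm high, loose; origin under it. Leave alone.
- calculator: Black pocket calculator 140 x 80 x 15 mm, loose; origin under it. Leave alone.
Not all that is in view belongs to the job. Of the things that look like the part that bears card_center, the smaller one is meant. Of the things that look like the tray, take the one that is farthest to the robot's left at the start.

How it is judged:
By the outcome, as a careful person would: the job done as asked, in the order asked, and still so for the second after the job is handed in, with the robot touching nothing.
It also fails if it takes over 72 s, if anything falls off the work surface, if the arm or the gripper's body presses on something with over 40 N, if the wrist force passes 120 N, or if a joint passes its speed limit or range.

### The arm

A 7-joint arm with a two-finger parallel gripper is mounted at the origin on the work surface. World frame = base frame: x ahead of the robot, y to its left, z up, the work surface at z = 0. Lengths are in m, angles in rad, forces in N, time in s.
With the tool pointing down it reaches from about 0.4 to 0.85 m from the base axis. Payload 10.4 kg.
Tool frame: the origin (TCP) lies midway between the tips of the shut fingers; the grasp point (between the pads) lies 19 mm behind it; z points along the fingers, y is the line along which they close (so a half turn about z gives the same grasp; the last joint's range is limited). The gripper opens to 87 mm and grips with 3 to 60 N. Pads are 19 mm wide; open, the fingers measure 117 mm over their backs; the gripper's body (75 mm by 190 mm) begins 51 mm behind the grasp point.
Start: joints at [1.278, 0.332, -0.065, 1.46, 0.022, 1.35, -0.088], TCP at [0.167, -0.602, 0.198] pointing down, gripper open.
Joint ranges: [-2.6, 2.6], [-0.5, 2.12], [-1.47, 1.34], [0.16, 2.42], [-1.27, 4.41], [0.06, 2.06], [-2.6, 2.6]. Speed limits (rad/s): [2.22, 2.22, 2.79, 2.79, 3.14, 3.14, 3.14].

### API

Orientations are given as a unit quaternion [x, y, z, w].
In Python, from bench import r gives the robot as it stands.
- The arm moves only by the tool arm_command, never from a script. Its arguments are lists of equal length, an entry for each row: "xyz": the shift along the world's x, y, z in m, a list of three; "rot": the turn, a rotation vector about the world's x, y, z in rad, a list of three. In form: {"xyz": [[tx, ty, tz], ...], "rot": [[ax, ay, az], ...]}. A call has 1 to 20 rows; each row is the pose to reach, as a shift and turn from the pose commanded when the call began; what a row does not reach only later rows make up. A row lasts 1/12 s, in which the tool goes at most 41.7 mm and 7.16 degrees, less where a joint would pass 70% of its speed; a pose out of reach is approached as far as the arm can. A call with a gripper value outside its range is refused whole. "grip" is the opening, from 0 (shut) to 1 (fully open), set as the call begins (left out, the last holds). The fingers move at their own pace and stop on an object; "squeeze" is the grip in N (left out, the last holds). Time passes only in rows, so rows that repeat a pose let the fingers close. It gives the time, the measured TCP pose, the force, the opening and the grip force at its end, in the units of the state.
- r.read_state(): the state, without advancing time (a new reading comes with each control period).
- r.camera(name): name is "scene" or "top" or "wrist"; returns the picture (400x640x3 uint8, red, green, blue); there is no depth.
- r.camera_model(name): a dict with "fx", "fy", "cx", "cy" (pixels), "T" (4x4, takes a point from camera to world coordinates). Camera axes: x right, y up, looking along -z (the intrinsics and any distortion apply to the point x, -y, -z); pixel columns grow to the right and rows downward; lengths in m; the calibration is good to about 2 mm. A picture is of the moment at which its call begins: read the wrist's pose just before it. camera_model takes no time and is no camera call; for the wrist camera it gives the pose at the moment of the call.
- r.close_job(): hands the job in; it is judged then, once.
Trained networks look in the newest picture that a camera, given by its name, has taken for a name from the list of things; names that differ only in an ending like _2 or _b are one class to them, and where a whole thing is asked for, a point or a joint stands for the part that bears it (a point fixed in the world has none). Each returns a list of dicts, best first, with "conf" (0 to 1); they miss things now and then, are a little off and sometimes report something else, mostly with a low value. They report only what shows in the picture. A call takes as long as a camera call. They do not tell look-alikes from the thing itself.
- r.look_for(label, camera): "at" ([x, y, z] in m, in the coordinates of the camera as it stood for that picture, good to about 4 mm: the middle of the surface that is visible of it).
- r.spot_point(label, camera): "at" ([x, y, z] in m, in the coordinates of the camera as it stood for that picture, good to about 4 mm: a listed point, or the origin of a listed thing).
The state is a dict: "time": time; "joint_positions": joint angles; "joint_vel": joint speeds; "joint_torque": joint torques, N m; "ee_pos": TCP position; "eef_rot": TCP orientation; "ft_force": force on the tool from outside, world axes, zero at the start; "torque": the same for the moment, N m; "width": finger opening in m; "grip_force": force on a finger pad.
Only numpy, scipy, OpenCV 4.12 (cv2) and the standard library are available. Lean on these libraries where they do the work, as an engineer would, in place of code of your own. Each camera call takes 0.05 s, during which the arm holds its last target. There are 200 camera calls.

## Working session

There is one attempt and no reset: what is moved stays moved. The work goes in short steps, Python scripts to look and compute and a tool call to move; the robot and the scene stay as the last step left them, time stands still between calls to the robot, and variables do not carry over. Pictures are saved under pics/ and viewed, at most 10 in all, crops included, and the job is handed in when it is done.

Besides the shell and the picture viewer there is one more tool, called after "Request:" as name(argument=value, ...), one argument or row to a line, values as JSON. arm_command: Moves the arm, as the interface text tells. Its arguments: {"type":"object","properties":{"xyz":{"type":"array"},"rot":{"type":"array"},"grip":{"type":"number"},"squeeze":{"type":"number"}},"required":["xyz","rot"]}

```bash
mkdir -p pics
cat > h.py <<'E'
import numpy as np, cv2
from bench import r
from scipy.spatial.transform import Rotation as R
def w(cam,at,M=None):
    M=M or r.camera_model(cam); return (np.array(M["T"])@np.r_[at,1])[:3]
def px(cam,p,M=None):
    M=M or r.camera_model(cam); T=np.linalg.inv(np.array(M["T"])); q=T@np.r_[p,1]
    return np.array([M["cx"]+M["fx"]*q[0]/-q[2], M["cy"]+M["fy"]*(-q[1])/-q[2]])
def save(cam,name):
    im=r.camera(cam); cv2.imwrite(f"pics/{name}.png",im[:,:,::-1]); return im
E
python3 - <<'E'
from h import *
np.set_printoptions(precision=3,suppress=True)
a=save("scene","s0"); b=save("top","t0")
cv2.imwrite("pics/both0.png",np.vstack([a,b])[:,:,::-1][::1]) 
print({k:(np.round(v,3) if k!="T" else np.round(v,2)) for k,v in r.camera_model("top").items()})
for l in ["card_center","tray","reader"]:
    for d in r.look_for(l,"top"): print("L",l,round(d["conf"],2),w("top",d["at"]),px("top",w("top",d["at"])))
for l in ["card_center","card_tail","card_lead","tray_edge","slot_mouth","slot_end","tray","reader"]:
    for d in r.spot_point(l,"top"): print("S",l,round(d["conf"],2),w("top",d["at"]),px("top",w("top",d["at"])))
print(r.read_state())
E
```

```text
{'fx': np.float64(389.626), 'fy': np.float64(389.626), 'cx': np.float64(319.017), 'cy': np.float64(201.755), 'T': array([[ 0.  ,  1.  , -0.07,  0.35],
       [-1.  , -0.  , -0.01, -0.01],
       [-0.01,  0.07,  1.  ,  1.26],
       [ 0.  ,  0.  ,  0.  ,  1.  ]])}
L card_center 0.77 [0.401 0.026 0.003] [314.202 216.387]
L card_center 0.56 [ 0.548 -0.153  0.084] [372.489 166.963]
L tray 0.67 [ 0.529 -0.135  0.081] [366.417 173.138]
L tray 0.57 [ 0.214 -0.278  0.081] [415.532 278.1  ]
L reader 0.79 [0.591 0.195 0.099] [257.24  152.248]
S card_center 0.83 [ 0.547 -0.151  0.081] [371.517 167.467]
S card_center 0.77 [0.403 0.023 0.003] [314.979 215.702]
S card_tail 0.8 [ 0.475 -0.161  0.079] [375.078 190.912]
S card_tail 0.74 [ 0.37  -0.059  0.001] [340.433 226.   ]
S card_lead 0.7 [ 0.613 -0.141  0.079] [367.945 146.225]
S card_lead 0.57 [0.433 0.121 0.003] [284.63  206.557]
S tray_edge 0.87 [ 0.126 -0.312  0.083] [427.918 308.386]
S tray_edge 0.57 [ 0.442 -0.169  0.078] [377.989 201.722]
S slot_mouth 0.83 [0.53 0.18 0.08] [263.178 173.033]
S slot_end 0.66 [0.603 0.199 0.085] [256.692 149.152]
S tray 0.96 [ 0.539 -0.151 -0.003] [368.492 174.146]
S tray 0.83 [ 0.217 -0.286 -0.001] [412.069 274.   ]
S reader 0.8 [ 0.598  0.199 -0.002] [261.311 156.347]
{'time': 0.65, 'joint_positions': array([ 1.278,  0.332, -0.065,  1.46 ,  0.022,  1.35 , -0.089]), 'joint_vel': array([ 0.002,  0.001,  0.001,  0.001, -0.   ,  0.001, -0.001]), 'joint_torque': array([  0.001, -62.281,   0.025, -39.002,  -0.061,   0.032,  -0.   ]), 'ee_pos': array([ 0.167, -0.602,  0.198]), 'eef_rot': array([0.991, 0.134, 0.   , 0.   ]), 'ft_force': array([ 0.049, -0.074,  0.461]), 'torque': array([ 0.004, -0.038, -0.025]), 'grip_force': 0.0, 'width': 0.08742835152708506}
```

View pics/t0.png

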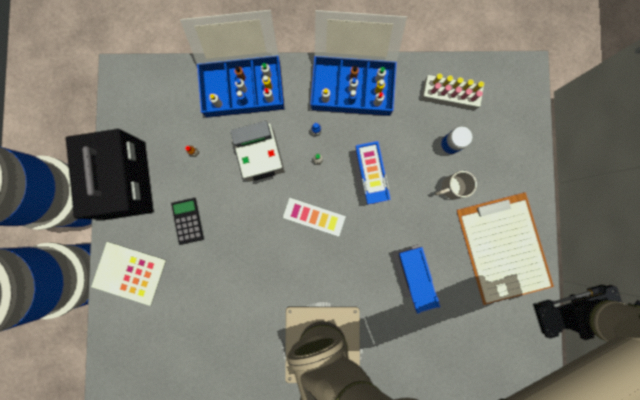

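View pics/s0.png

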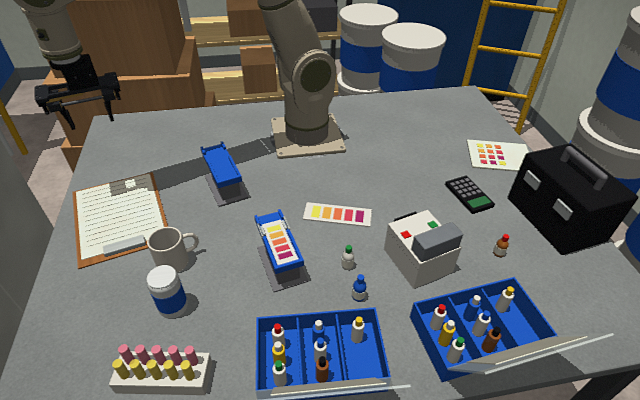

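Top view: the cards are one in a blue tray at (371,167) and a larger one on the table at (314,216). There is also a white colour chart at (130,272), which is not a card.
The blue trays are one at (371,172), y≈-0.15, and an empty one at (418,278), y≈-0.28. The left one (larger y) holds the smaller card, so I choose (371,167). The reader is at (258,152).

Run:
```python
import cv2
a=cv2.imread("pics/t0.png")[120:320,240:460]
cv2.imwrite("pics/c0.png",cv2.resize(a,None,fx=3,fy=3,interpolation=cv2.INTER_CUBIC)[:600])
```

```text
(no output)
```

View pics/c0.png

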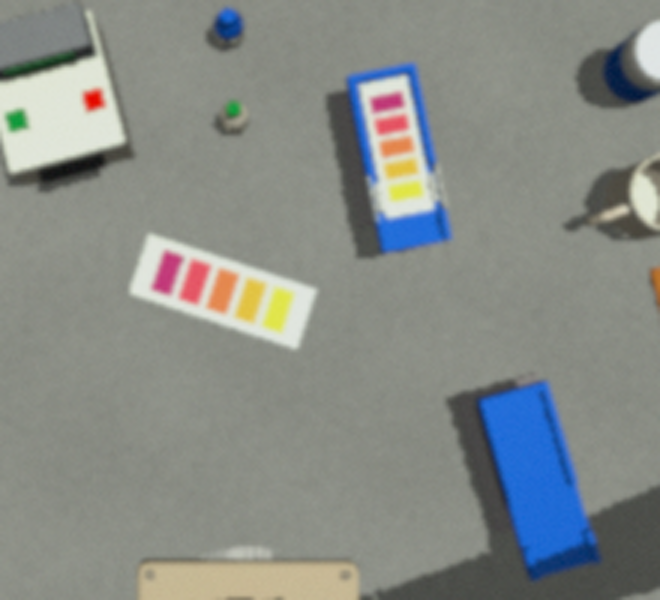

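Request:
arm_command(
  xyz=[
    [0,0.02,0.03],
    [0.02,0.04,0.06],
    [0.04,0.06,0.08],
    [0.065,0.09,0.085],
    [0.09,0.12,0.085],
    [0.115,0.15,0.085],
    [0.14,0.18,0.085],
    [0.165,0.21,0.085],
    [0.19,0.24,0.085],
    [0.215,0.27,0.085],
    [0.24,0.3,0.085],
    [0.265,0.33,0.085],
    [0.29,0.36,0.085],
    [0.305,0.39,0.085],
    [0.32,0.42,0.085],
    [0.335,0.44,0.085],
    [0.345,0.45,0.085],
    [0.345,0.45,0.085],
    [0.345,0.45,0.085],
    [0.345,0.45,0.085],
  ],
  rot=[
    [0,0,0],
    [0,0,0],
    [0,0,0],
    [0,0,-0.01],
    [0,0,-0.02],
    [0,0,-0.03],
    [0,0,-0.04],
    [0,0,-0.05],
    [0,0,-0.06],
    [0,0,-0.07],
    [0,0,-0.08],
    [0,0,-0.09],
    [0,0,-0.1],
    [0,0,-0.1],
    [0,0,-0.1],
    [0,0,-0.1],
    [0,0,-0.1],
    [0,0,-0.1],
    [0,0,-0.1],
    [0,0,-0.1],
  ],
  grip=0,
)

```text
time: 2.32
ee_pos: [0.5111, -0.1535, 0.283]
eef_rot: [0.996, 0.084, -0.0, 0.0]
ft_force: [-0.9, -0.2, -0.3]
width: 0.0006
grip_force: 0.0
```

The crop shows the small card in the left tray at crop (398,148), with its yellow end towards the open front. The side clips are at about (375,195) and (437,185). The card on the table at crop (222,292) is larger, so the choice stands.

```bash
cat > m.py <<'E'
from h import *
import sys
np.set_printoptions(precision=4,suppress=True)
def measure(cam,labels):
    M=r.camera_model(cam); r.camera(cam) if False else None
    im=r.camera(cam)
    for l in labels:
        for d in r.spot_point(l,cam)[:2]:
            p=w(cam,d["at"],M); print(l,round(d["conf"],2),p,px(cam,p,M).round())
    return im,M
E
python3 - <<'E'
from m import *
im,M=measure("wrist",["card_center","card_tail","card_lead","tray_edge","tray"])
cv2.imwrite("pics/w1.png",im[:,:,::-1]); print(M)
s=r.read_state(); print(s["ee_pos"],s["ft_force"])
E
```

```text
card_center 0.65 [ 0.5387 -0.153   0.078 ] [321. 146.]
card_center 0.64 [0.4034 0.0253 0.0052] [188. 208.]
card_tail 0.98 [ 0.4699 -0.1623  0.0798] [319. 201.]
card_tail 0.59 [ 0.3693 -0.0647  0.0026] [246. 238.]
card_lead 0.73 [ 0.6102 -0.1358  0.0783] [316.  81.]
card_lead 0.66 [0.4289 0.1214 0.0032] [125. 182.]
tray_edge 0.9 [ 0.4407 -0.1721  0.0763] [322. 223.]
tray 0.73 [ 0.5954  0.1956 -0.0011] [70. 52.]
{'fx': 324.1110220223315, 'fy': 324.1110220223315, 'cx': 317.60098025244224, 'cy': 197.82512304643416, 'T': array([[ 0.1671,  0.9454,  0.2797,  0.5879],
       [-0.9859,  0.16  ,  0.0481, -0.1408],
       [ 0.0007, -0.2838,  0.9589,  0.4698],
       [ 0.    ,  0.    ,  0.    ,  1.    ]])}
[ 0.5113 -0.153   0.2832] [ 0.1096  0.6711 -0.0406]
```

View pics/w1.png

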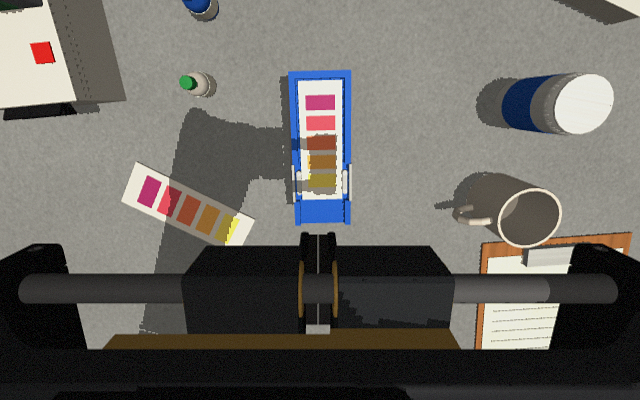

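Wrist view: the card lies in the tray, with its purple end at row 80, its yellow end at row ~200 and the tray's front edge at row 223 (cols 295–350). The clips are at row ~185 near the yellow end, and the shut fingers are at (318,240), ahead of the edge. I'll refine the yaw from the pixel edges.

```bash
cat >> h.py <<'E'
def unproj(M,uv,z):
    T=np.array(M["T"]); d=T[:3,:3]@np.array([(uv[0]-M["cx"])/M["fx"],-(uv[1]-M["cy"])/M["fy"],-1]); o=T[:3,3]
    return o+d*(z-o[2])/d[2]
E
python3 - <<'E'
from m import *
M=r.camera_model("wrist"); im=cv2.imread("pics/w1.png"); 
hsv=cv2.cvtColor(im,cv2.COLOR_BGR2HSV)
blue=cv2.inRange(hsv,(100,150,40),(125,255,255)); sub=np.zeros_like(blue); sub[60:235,278:362]=blue[60:235,278:362]
L=[];Rr=[];CL=[];CR=[]
for v in range(76,222,3):
    c=np.flatnonzero(sub[v]); 
    if len(c)<4: continue
    g=np.flatnonzero(np.diff(c)>20)
    L.append(unproj(M,(c[0]-.5,v),.087)); Rr.append(unproj(M,(c[-1]+.5,v),.087))
    if len(g): CL.append(unproj(M,(c[g[0]]+.5,v),.081)); CR.append(unproj(M,(c[g[0]+1]-.5,v),.081))
for n,A in zip(["L","R","cl","cr"],[L,Rr,CL,CR]):
    A=np.array(A)
    for _ in range(3):
        k=np.polyfit(A[:,0],A[:,1],1); e=abs(A[:,1]-np.polyval(k,A[:,0])); A=A[e<=max(.0015,2*np.median(e))]
    print(n,len(A),"yaw deg",np.degrees(np.arctan(k[0])),"y at .5,.6",np.polyval(k,[.45,.5,.6]))
for c in range(300,346,8):
    col=sub[:,c]; v=np.flatnonzero(col); print(c,v[0],v[-1],unproj(M,(c,v[0]-.5),.087),unproj(M,(c,v[-1]+.5),.077), "tail row",[x for x in np.flatnonzero(np.diff(v)>8)] and v[np.flatnonzero(np.diff(v)>8)[-1]+1])
E
```

```text
L 36 yaw deg 11.039022309303116 y at .5,.6 [-0.1347 -0.125  -0.1055]
R 36 yaw deg 10.852837980439597 y at .5,.6 [-0.2051 -0.1955 -0.1763]
cl 32 yaw deg 11.110997733016896 y at .5,.6 [-0.1443 -0.1345 -0.1149]
cr 30 yaw deg 10.97750978249443 y at .5,.6 [-0.1964 -0.1867 -0.1673]
300 72 224 [ 0.6168 -0.116   0.087 ] [ 0.4343 -0.1436  0.077 ] tail row 195
308 71 222 [ 0.6193 -0.1246  0.087 ] [ 0.4387 -0.1533  0.077 ] tail row 200
316 71 222 [ 0.6208 -0.1333  0.087 ] [ 0.4405 -0.1635  0.077 ] tail row 200
324 71 222 [ 0.6222 -0.142   0.087 ] [ 0.4422 -0.1737  0.077 ] tail row 200
332 71 221 [ 0.6237 -0.1507  0.087 ] [ 0.4453 -0.1837  0.077 ] tail row 200
340 71 221 [ 0.6252 -0.1594  0.087 ] [ 0.447  -0.1939  0.077 ] tail row 200
```

Request:
arm_command(
  xyz=[
    [0.01,0,-0.02],
    [0.025,0.001,-0.05],
    [0.035,0.002,-0.08],
    [0.042,0.002,-0.11],
    [0.042,0.002,-0.14],
    [0.042,0.002,-0.165],
    [0.042,0.002,-0.18],
    [0.042,0.002,-0.19],
    [0.042,0.002,-0.195],
    [0.042,0.002,-0.195],
    [0.042,0.002,-0.195],
    [0.042,0.002,-0.195],
  ],
  rot=[
    [0,0,0.01],
    [0,0,0.02],
    [0,0,0.024],
    [0,0,0.024],
    [0,0,0.024],
    [0,0,0.024],
    [0,0,0.024],
    [0,0,0.024],
    [0,0,0.024],
    [0,0,0.024],
    [0,0,0.024],
    [0,0,0.024],
  ],
  grip=0,
  squeeze=10,
)

```text
time: 3.62
ee_pos: [0.5544, -0.1506, 0.0894]
eef_rot: [0.995, 0.097, 0.001, 0.0]
ft_force: [0.5, -0.0, -0.2]
width: 0.0003
grip_force: 0.0
```

Run:
```python
from m import *
im=save("wrist","w2"); M=r.camera_model("wrist"); print(M["T"].round(4).tolist())
for _ in range(4): s=r.read_state(); print(s["time"],s["ee_pos"],s["eef_rot"],s["ft_force"]); r.camera("wrist")
```

```text
[[0.1918, 0.9418, 0.2763, 0.6304], [-0.9814, 0.1836, 0.0554, -0.1359], [0.0014, -0.2818, 0.9595, 0.2763], [0.0, 0.0, 0.0, 1.0]]
3.6667 [ 0.5544 -0.1506  0.0894] [0.9953 0.0967 0.0009 0.0004] [-1.2253  0.2495  0.0151]
3.7167 [ 0.5543 -0.1506  0.0892] [0.9953 0.0967 0.0008 0.0004] [ 0.0215  0.8064 -1.1822]
3.7667 [ 0.5541 -0.1505  0.089 ] [0.9953 0.0967 0.0007 0.0004] [-1.0035  0.4571  0.1359]
3.8167 [ 0.554  -0.1505  0.0888] [0.9953 0.0967 0.0005 0.0003] [-0.8372 -1.0151 -0.0138]
```

View pics/w2.png

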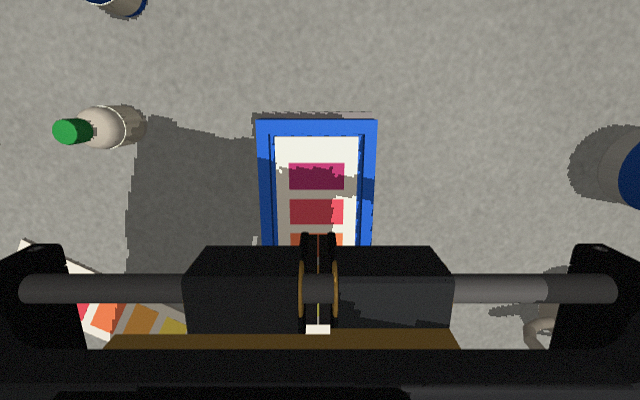

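Wrist view: the fingers are centred over the card at (318,245), between the rims at cols 262 and 372. The green bottle at (95,130) is clear. I'll lower gently.

Request:
arm_command(
  xyz=[
    [0,0,-0.001],
    [0,0,-0.002],
    [0,0,-0.003],
    [0,0,-0.004],
    [0,0,-0.004],
  ],
  rot=[
    [0,0,0],
    [0,0,0],
    [0,0,0],
    [0,0,0],
    [0,0,0],
  ],
)

```text
time: 4.28
ee_pos: [0.5534, -0.1504, 0.0837]
eef_rot: [0.995, 0.097, -0.0, -0.0]
ft_force: [0.1, 0.2, -0.3]
width: 0.0006
grip_force: 0.0
```

Request:
arm_command(
  xyz=[
    [0,0,-0.0005],
    [0,0,-0.001],
    [0,0,-0.001],
  ],
  rot=[
    [0,0,0],
    [0,0,0],
    [0,0,0],
  ],
)

```text
time: 4.53
ee_pos: [0.5536, -0.1504, 0.083]
eef_rot: [0.995, 0.097, -0.0, 0.0]
ft_force: [-0.4, 1.2, -1.1]
width: 0.0009
grip_force: 0.0
```

Request:
arm_command(
  xyz=[
    [0,0,-0.0005],
    [0,0,-0.001],
    [0,0,-0.001],
  ],
  rot=[
    [0,0,0],
    [0,0,0],
    [0,0,0],
  ],
)

```text
time: 4.78
ee_pos: [0.5536, -0.1504, 0.082]
eef_rot: [0.995, 0.097, -0.0, 0.0]
ft_force: [0.6, -0.5, -0.4]
width: 0.0001
grip_force: 0.0
```

Request:
arm_command(
  xyz=[
    [0,0,-0.0005],
    [0,0,-0.001],
    [0,0,-0.001],
  ],
  rot=[
    [0,0,0],
    [0,0,0],
    [0,0,0],
  ],
)

```text
time: 5.03
ee_pos: [0.5536, -0.1504, 0.081]
eef_rot: [0.995, 0.097, -0.0, 0.0]
ft_force: [0.7, -0.0, -0.1]
width: 0.0007
grip_force: 0.0
```

Request:
arm_command(
  xyz=[
    [0,0,-0.0005],
    [0,0,-0.0005],
    [0,0,-0.0005],
  ],
  rot=[
    [0,0,0],
    [0,0,0],
    [0,0,0],
  ],
)

```text
time: 5.28
ee_pos: [0.5536, -0.1504, 0.0805]
eef_rot: [0.995, 0.097, 0.0, 0.0]
ft_force: [0.2, 0.4, 0.3]
width: -0.0002
grip_force: 0.0
```

Request:
arm_command(
  xyz=[
    [0,0,-0.0005],
    [0,0,-0.0005],
    [0,0,-0.0005],
  ],
  rot=[
    [0,0,0],
    [0,0,0],
    [0,0,0],
  ],
)

```text
time: 5.53
ee_pos: [0.5536, -0.1504, 0.0801]
eef_rot: [0.995, 0.097, 0.0, 0.0]
ft_force: [0.1, -0.5, -0.4]
width: 0.0006
grip_force: 0.0
```

Request:
arm_command(
  xyz=[
    [0,0,-0.0005],
    [0,0,-0.0005],
    [0,0,-0.0005],
  ],
  rot=[
    [0,0,0],
    [0,0,0],
    [0,0,0],
  ],
)

```text
time: 5.78
ee_pos: [0.5536, -0.1504, 0.0795]
eef_rot: [0.995, 0.097, -0.0, 0.0]
ft_force: [0.2, 1.0, -0.4]
width: 0.0006
grip_force: 0.0
```

Request:
arm_command(
  xyz=[
    [0,0,-0.0005],
    [0,0,-0.0005],
    [0,0,-0.0005],
  ],
  rot=[
    [0,0,0],
    [0,0,0],
    [0,0,0],
  ],
)

```text
time: 6.03
ee_pos: [0.5536, -0.1504, 0.0791]
eef_rot: [0.995, 0.097, -0.0, 0.0]
ft_force: [0.2, 0.3, 0.6]
width: 0.0006
grip_force: 0.0
```

Request:
arm_command(
  xyz=[
    [0,0,-0.0005],
    [0,0,-0.0005],
    [0,0,-0.0005],
  ],
  rot=[
    [0,0,0],
    [0,0,0],
    [0,0,0],
  ],
)

```text
time: 6.28
ee_pos: [0.5536, -0.1504, 0.0785]
eef_rot: [0.995, 0.097, -0.0, 0.0]
ft_force: [-0.3, -1.0, 0.4]
width: 0.0002
grip_force: 0.0
```

```bash
python3 -c "
from m import *
s=r.read_state();print(s['time'],s['ee_pos'],s['ft_force'])"
```

```text
6.2833 [ 0.5536 -0.1504  0.0785] [-0.3184 -0.9859  0.3569]
```

Request:
arm_command(
  xyz=[
    [0,0,-0.0005],
    [0,0,-0.0005],
    [0,0,-0.0005],
  ],
  rot=[
    [0,0,0],
    [0,0,0],
    [0,0,0],
  ],
)

```text
time: 6.53
ee_pos: [0.5536, -0.1504, 0.078]
eef_rot: [0.995, 0.097, -0.0, -0.0]
ft_force: [0.2, 0.1, -0.3]
width: 0.0004
grip_force: 0.0
```

Request:
arm_command(
  xyz=[
    [0,0,-0.0005],
    [0,0,-0.0005],
    [0,0,-0.0005],
  ],
  rot=[
    [0,0,0],
    [0,0,0],
    [0,0,0],
  ],
)

```text
time: 6.78
ee_pos: [0.5536, -0.1504, 0.0775]
eef_rot: [0.995, 0.097, 0.0, 0.0]
ft_force: [-0.3, -0.3, 0.2]
width: 0.0004
grip_force: 0.0
```

Request:
arm_command(
  xyz=[
    [0,0,-0.0005],
    [0,0,-0.0005],
    [0,0,-0.0005],
  ],
  rot=[
    [0,0,0],
    [0,0,0],
    [0,0,0],
  ],
)

```text
time: 7.03
ee_pos: [0.5536, -0.1504, 0.077]
eef_rot: [0.995, 0.097, -0.0, 0.0]
ft_force: [-0.6, 0.5, -0.3]
width: 0.0004
grip_force: 0.0
```

Request:
arm_command(
  xyz=[
    [0,0,-0.0005],
    [0,0,-0.0005],
    [0,0,-0.0005],
  ],
  rot=[
    [0,0,0],
    [0,0,0],
    [0,0,0],
  ],
)

```text
time: 7.28
ee_pos: [0.5536, -0.1504, 0.0765]
eef_rot: [0.995, 0.097, -0.0, 0.0]
ft_force: [0.1, -0.4, 0.4]
width: 0.0003
grip_force: 0.0
```

Request:
arm_command(
  xyz=[
    [0,0,-0.0005],
    [0,0,-0.0005],
    [0,0,-0.0005],
  ],
  rot=[
    [0,0,0],
    [0,0,0],
    [0,0,0],
  ],
)

```text
time: 7.53
ee_pos: [0.5536, -0.1504, 0.0761]
eef_rot: [0.995, 0.097, 0.0, 0.0]
ft_force: [0.4, -0.2, -1.0]
width: 0.0003
grip_force: 0.0
```

Request:
arm_command(
  xyz=[
    [0,0,-0.0005],
    [0,0,-0.0005],
    [0,0,-0.0005],
  ],
  rot=[
    [0,0,0],
    [0,0,0],
    [0,0,0],
  ],
)

```text
time: 7.78
ee_pos: [0.5536, -0.1504, 0.0755]
eef_rot: [0.995, 0.097, -0.0, 0.0]
ft_force: [0.7, 0.1, 0.6]
width: 0.0005
grip_force: 0.0
```

Request:
arm_command(
  xyz=[
    [0,0,-0.0005],
    [0,0,-0.0005],
    [0,0,-0.0005],
  ],
  rot=[
    [0,0,0],
    [0,0,0],
    [0,0,0],
  ],
)

```text
time: 8.03
ee_pos: [0.5536, -0.1504, 0.075]
eef_rot: [0.995, 0.097, -0.0, 0.0]
ft_force: [0.0, -0.4, 0.3]
width: 0.0005
grip_force: 0.0
```

Request:
arm_command(
  xyz=[
    [0,0,-0.0005],
    [0,0,-0.0005],
    [0,0,-0.0005],
  ],
  rot=[
    [0,0,0],
    [0,0,0],
    [0,0,0],
  ],
)

```text
time: 8.28
ee_pos: [0.5536, -0.1504, 0.0745]
eef_rot: [0.995, 0.097, -0.0, 0.0]
ft_force: [0.3, 0.2, 0.1]
width: 0.0007
grip_force: 0.0
```

Run:
```python
from m import *
im=r.camera("scene"); p=px("scene",[.54,-.15,.09]); print(p)
u,v=p.astype(int); c=im[max(0,v-60):v+60,u-75:u+75]
cv2.imwrite("pics/s3.png",cv2.resize(c,None,fx=5,fy=5,interpolation=cv2.INTER_CUBIC)[:,:,::-1])
```

```text
[279.0949 237.8488]
```

View pics/s3.png

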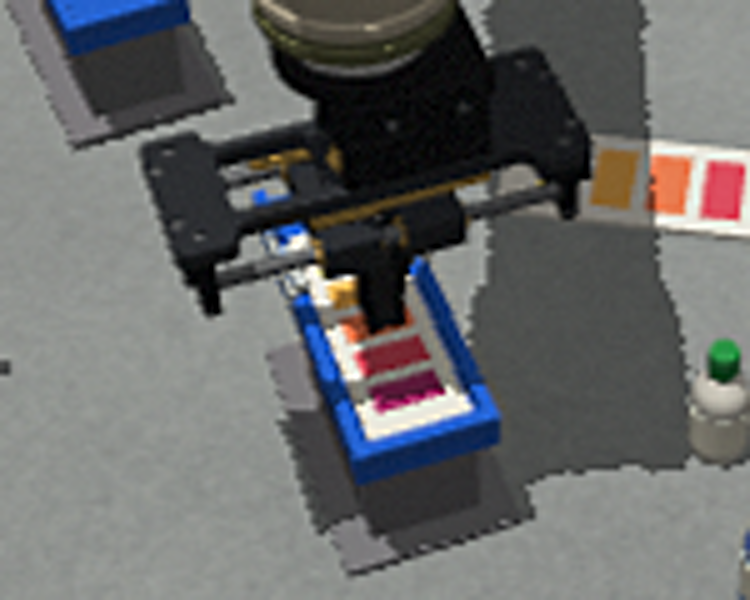

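Scene crop: the fingertips are at (385,328), just above or at the card between the orange and red squares. They are well inside the rims, so I'll keep lowering in half-millimetres.

Request:
arm_command(
  xyz=[
    [0,0,-0.0005],
    [0,0,-0.0005],
    [0,0,-0.0005],
  ],
  rot=[
    [0,0,0],
    [0,0,0],
    [0,0,0],
  ],
)

```text
time: 8.58
ee_pos: [0.5536, -0.1504, 0.074]
eef_rot: [0.995, 0.097, -0.0, 0.0]
ft_force: [1.4, 0.2, -0.5]
width: 0.0005
grip_force: 0.0
```

Request:
arm_command(
  xyz=[
    [0,0,-0.0005],
    [0,0,-0.0005],
    [0,0,-0.0005],
  ],
  rot=[
    [0,0,0],
    [0,0,0],
    [0,0,0],
  ],
)

```text
time: 8.83
ee_pos: [0.5536, -0.1504, 0.0735]
eef_rot: [0.995, 0.097, -0.0, 0.0]
ft_force: [0.3, -0.7, -0.4]
width: 0.0006
grip_force: 0.0
```

Request:
arm_command(
  xyz=[
    [0,0,-0.0005],
    [0,0,-0.0005],
    [0,0,-0.0005],
  ],
  rot=[
    [0,0,0],
    [0,0,0],
    [0,0,0],
  ],
)

```text
time: 9.08
ee_pos: [0.5536, -0.1504, 0.073]
eef_rot: [0.995, 0.097, -0.0, 0.0]
ft_force: [-0.8, 0.4, 0.4]
width: 0.0002
grip_force: 0.0
```

Request:
arm_command(
  xyz=[
    [0,0,-0.0005],
    [0,0,-0.0005],
    [0,0,-0.0005],
  ],
  rot=[
    [0,0,0],
    [0,0,0],
    [0,0,0],
  ],
)

```text
time: 9.33
ee_pos: [0.5536, -0.1504, 0.0726]
eef_rot: [0.995, 0.097, -0.0, 0.0]
ft_force: [-0.5, 0.2, 0.5]
width: 0.0003
grip_force: 0.0
```

```bash
python3 -c "
from m import *
im,M=measure('wrist',['card_lead','card_center'])
im,M=measure('top',['tray_edge','card_lead','tray'])
s=r.read_state();print(s['ee_pos'],s['ft_force'],s['joint_torque'])"
```

```text
card_lead 0.95 [ 0.6106 -0.135   0.0803] [309. 138.]
card_center 0.95 [0.4013 0.0272 0.0043] [ 97. 320.]
tray_edge 0.56 [ 0.4401 -0.1717  0.0768] [379. 203.]
tray_edge 0.29 [ 0.4984 -0.4244 -0.0005] [453. 186.]
card_lead 0.93 [0.4317 0.1232 0.0047] [284. 207.]
tray 0.76 [ 0.5394 -0.152  -0.0022] [369. 174.]
tray 0.27 [ 0.5831  0.0173 -0.0007] [317. 161.]
[ 0.5536 -0.1504  0.0726] [-0.1392 -0.5411  0.2459] [  0.0008 -56.9993  -6.0907 -34.9837  -0.0321  -0.0645   0.0001]
```

```bash
python3 -c "
from m import *
M=r.camera_model('wrist'); s=r.read_state(); p=s['ee_pos']; print('tcp px',px('wrist',p,M))
for dz in (-.01,-.005,.005,.01,.02): print(dz,px('wrist',p+[0,0,dz],M))
im=r.camera('wrist'); c=im[110:270,230:410]
cv2.imwrite('pics/w4.png',cv2.resize(c,None,fx=4,fy=3.7,interpolation=cv2.INTER_CUBIC)[:,:,::-1])
"
```

```text
tcp px [316.8812 232.6698]
-0.01 [316.9073 226.7269]
-0.005 [316.8945 229.6292]
0.005 [316.8672 235.8589]
0.01 [316.8525 239.2076]
0.02 [316.8208 246.4343]
```

View pics/w4.png

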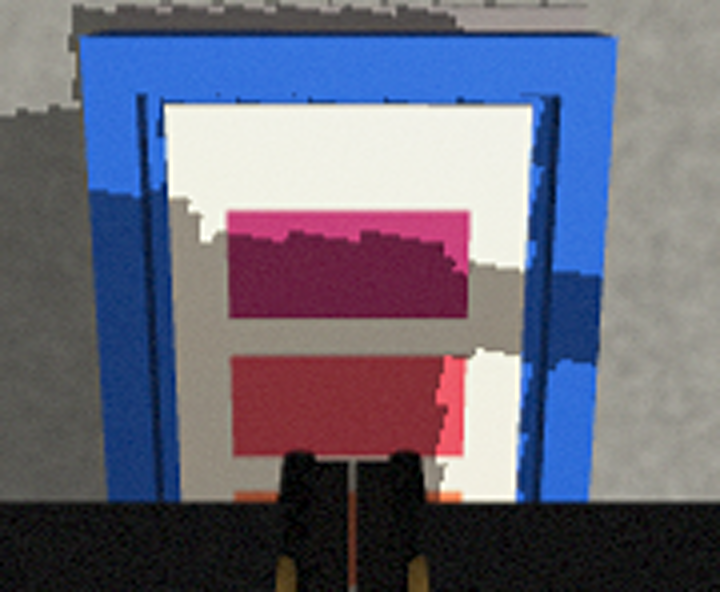

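```bash
python3 -c "
from m import *
M=r.camera_model('wrist'); S=r.camera_model('scene')
u=np.array([.982,.191,0])
p=np.array([.5536,-.1504,0])
for z in (.073,.078,.083,.088):
  for o in (0,.0095): q=p+u*o+[0,0,z]; print(z,o,'wrist',px('wrist',q,M),'scene',px('scene',q,S))
for n,uv in dict(wristtip=(317,232)).items(): print(n,[unproj(M,uv,z) for z in (.073,.078,.083)])
# scene now
im=r.camera('scene'); u0,v0=280,243
c=im[v0-40:v0+20,u0-30:u0+30]; cv2.imwrite('pics/s5.png',cv2.resize(c,None,fx=10,fy=10,interpolation=cv2.INTER_NEAREST)[:,:,::-1])
print('red/orange sq boundary wrist rows 456/3.7+110=',unproj(M,(317,110+456/3.7),.079), unproj(M,(317,110+210/3.7),.079),unproj(M,(317,110+103/3.7),.079))
"
```

```text
0.073 0 wrist [316.8484 232.9557] scene [279.9271 246.6399]
0.073 0.0095 wrist [316.8533 218.5229] scene [281.1016 249.4478]
0.078 0 wrist [316.8335 236.1581] scene [279.8162 245.2995]
0.078 0.0095 wrist [316.8384 221.412 ] scene [280.9939 248.1087]
0.083 0 wrist [316.818  239.5212] scene [279.7046 243.9504]
0.083 0.0095 wrist [316.8227 224.448 ] scene [280.8855 246.7606]
0.088 0 wrist [316.8016 243.0572] scene [279.5922 242.5923]
0.088 0.0095 wrist [316.8062 227.6425] scene [280.7764 245.4036]
wristtip [array([ 0.5542, -0.1504,  0.073 ]), array([ 0.5563, -0.15  ,  0.078 ]), array([ 0.5583, -0.1496,  0.083 ])]
red/orange sq boundary wrist rows 456/3.7+110= [ 0.5559 -0.1501  0.079 ] [ 0.5956 -0.1423  0.079 ] [ 0.6114 -0.1392  0.079 ]
```

View pics/s5.png

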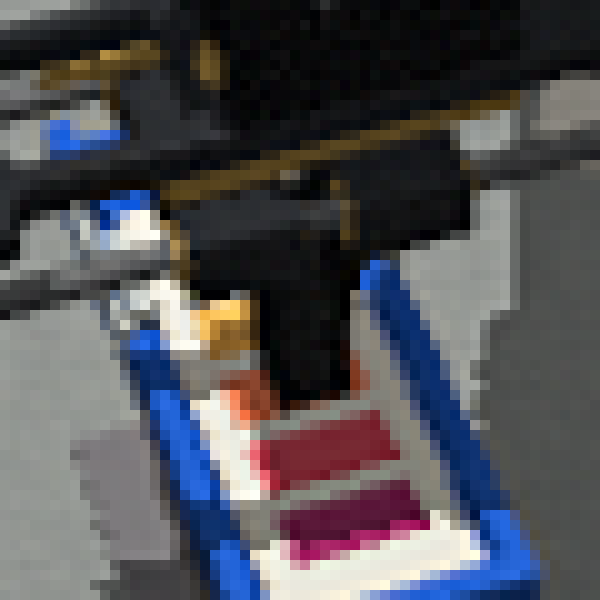

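Scene crop: the tip bottom is at crop (310,395), which is full (281,242.5). The projected TCP for z=0.073 is row 247–249, so the real tips are about 1 cm above where ee_pos says. That fits the lack of contact, so I'll go on down in small checked steps.

Request:
arm_command(
  xyz=[
    [0,0,-0.0005],
    [0,0,-0.001],
    [0,0,-0.0015],
    [0,0,-0.002],
    [0,0,-0.002],
  ],
  rot=[
    [0,0,0],
    [0,0,0],
    [0,0,0],
    [0,0,0],
    [0,0,0],
  ],
)

```text
time: 10.2
ee_pos: [0.5535, -0.1504, 0.0704]
eef_rot: [0.995, 0.097, -0.0, 0.0]
ft_force: [0.7, -1.1, 1.1]
width: 0.0008
grip_force: 0.0
```

Request:
arm_command(
  xyz=[
    [0,0,-0.0005],
    [0,0,-0.001],
    [0,0,-0.001],
  ],
  rot=[
    [0,0,0],
    [0,0,0],
    [0,0,0],
  ],
)

```text
time: 10.45
ee_pos: [0.5536, -0.1504, 0.0695]
eef_rot: [0.995, 0.097, 0.0, 0.0]
ft_force: [-0.7, 0.1, -0.7]
width: 0.0006
grip_force: 0.0
```

Run:
```python
from m import *
im=r.camera('scene'); s=r.read_state(); print(s['ee_pos'],s['ft_force'],s['joint_torque'])
g=im[225:262,270:292].max(axis=2)
for i,row in enumerate(g): print(225+i,*row)
```

```text
[ 0.5536 -0.1504  0.0695] [-0.0558 -0.87    0.3717] [ -0.0045 -57.0812  -6.1279 -34.8395  -0.0274  -0.0775  -0.0037]
225 52 51 51 51 50 52 52 52 53 50 56 62 63 60 80 45 15 20 19 18 20 21
226 50 51 52 51 53 53 52 48 40 34 40 48 48 46 62 37 20 20 20 21 21 15
227 54 53 49 51 39 36 28 27 16 18 21 27 17 12 72 53 21 17 18 18 15 8
228 45 38 31 24 22 20 21 19 21 22 20 21 15 10 27 26 18 16 12 11 7 64
229 22 20 20 18 26 19 20 21 19 19 21 19 18 9 13 16 9 105 82 67 140 156
230 18 19 18 20 21 22 20 18 20 23 17 21 13 9 8 6 153 139 110 109 147 165
231 16 17 17 18 20 21 19 22 16 21 22 19 15 5 8 4 216 152 104 108 129 151
232 14 17 18 13 18 16 18 22 15 17 15 18 15 8 5 29 132 107 104 111 110 145
233 2 10 39 118 94 30 1 7 9 8 16 18 16 10 0 59 110 97 88 107 108 126
234 109 240 255 255 196 70 2 9 16 22 19 18 11 12 1 91 134 116 76 101 111 109
235 249 190 157 163 132 56 4 16 14 12 10 20 19 4 0 87 135 121 95 88 106 108
236 247 180 123 132 118 51 2 8 12 19 20 15 18 4 23 121 140 138 116 77 101 112
237 189 134 133 139 145 77 9 12 12 20 17 16 16 0 24 124 136 138 121 92 87 104
238 131 122 128 126 138 72 0 8 7 17 
[... 1325 characters left out ...]
 87 79
254 103 106 119 104 118 128 128 116 97 93 93 90 90 92 89 91 89 88 87 80 77 68
255 107 111 110 92 122 132 131 115 90 87 87 89 88 90 86 82 79 77 72 151 170 163
256 105 110 103 99 99 127 128 123 88 76 80 81 79 79 75 151 174 169 163 198 208 233
257 86 95 194 176 118 113 112 227 227 187 106 150 174 171 166 167 202 183 226 247 238 240
258 55 193 225 219 129 230 249 248 227 184 162 167 160 196 196 230 244 238 240 237 234 234
259 55 145 207 217 206 177 241 241 241 216 201 231 246 241 239 238 238 235 233 234 236 238
260 53 125 204 215 216 153 233 243 237 234 234 239 238 234 234 235 234 235 239 243 249 255
261 47 82 199 218 216 165 166 237 236 233 233 233 233 234 237 241 246 252 255 217 218 211
```

Request:
arm_command(
  xyz=[
    [0,0,-0.001],
    [0,0,-0.002],
    [0,0,-0.003],
    [0,0,-0.003],
  ],
  rot=[
    [0,0,0],
    [0,0,0],
    [0,0,0],
    [0,0,0],
  ],
)

```text
time: 10.83
ee_pos: [0.5534, -0.1504, 0.0663]
eef_rot: [0.995, 0.097, -0.0, -0.0]
ft_force: [1.0, -0.3, 0.5]
width: 0.0005
grip_force: 0.0
```

Request:
arm_command(
  xyz=[
    [0,0,-0.0005],
    [0,0,-0.001],
    [0,0,-0.001],
  ],
  rot=[
    [0,0,0],
    [0,0,0],
    [0,0,0],
  ],
)

```text
time: 11.08
ee_pos: [0.5536, -0.1504, 0.0655]
eef_rot: [0.995, 0.097, -0.0, 0.0]
ft_force: [0.3, -0.3, 0.5]
width: 0.0008
grip_force: 0.0
```

```bash
cat > tip.py <<'E'
from m import *
im=r.camera('scene').astype(float); s=r.read_state(); print(s['time'],s['ee_pos'],s['ft_force'])
g=im[225:262,276:284].max(axis=2).mean(axis=1)
for i in range(10,36): print(225+i,int(g[i]),end='; ')
M=r.camera_model('wrist'); m=r.camera('wrist').astype(float).max(axis=2)[215:250,306:314].mean(axis=1)
print(); print([(215+i,int(x)) for i,x in enumerate(m)])
E
python3 tip.py
```

```text
11.1333 [ 0.5536 -0.1504  0.0655] [ 0.0287 -0.979  -0.4609]
235 12; 236 12; 237 11; 238 13; 239 11; 240 14; 241 21; 242 27; 243 21; 244 44; 245 88; 246 115; 247 119; 248 116; 249 121; 250 120; 251 144; 252 138; 253 114; 254 99; 255 97; 256 92; 257 157; 258 198; 259 232; 260 237; 
[(215, 134), (216, 133), (217, 134), (218, 133), (219, 134), (220, 134), (221, 134), (222, 133), (223, 133), (224, 133), (225, 134), (226, 134), (227, 134), (228, 134), (229, 133), (230, 135), (231, 128), (232, 110), (233, 92), (234, 57), (235, 12), (236, 11), (237, 13), (238, 14), (239, 12), (240, 12), (241, 15), (242, 18), (243, 17), (244, 14), (245, 16), (246, 14), (247, 17), (248, 15), (249, 15)]
```

Request:
arm_command(
  xyz=[
    [0,0,-0.001],
    [0,0,-0.002],
    [0,0,-0.003],
    [0,0,-0.003],
  ],
  rot=[
    [0,0,0],
    [0,0,0],
    [0,0,0],
    [0,0,0],
  ],
)

```text
time: 11.52
ee_pos: [0.5535, -0.1504, 0.0623]
eef_rot: [0.995, 0.097, -0.0, -0.0]
ft_force: [-0.0, -0.1, 0.4]
width: 0.0005
grip_force: 0.0
```

Request:
arm_command(
  xyz=[
    [0,0,-0.0005],
    [0,0,-0.001],
    [0,0,-0.001],
  ],
  rot=[
    [0,0,0],
    [0,0,0],
    [0,0,0],
  ],
)

```text
time: 11.77
ee_pos: [0.5536, -0.1504, 0.0615]
eef_rot: [0.995, 0.097, -0.0, 0.0]
ft_force: [-0.1, 0.7, -1.2]
width: 0.0007
grip_force: 0.0
```

Request:
arm_command(
  xyz=[
    [0,0,-0.0005],
    [0,0,-0.0005],
    [0,0,-0.0005],
  ],
  rot=[
    [0,0,0],
    [0,0,0],
    [0,0,0],
  ],
)

```text
time: 12.02
ee_pos: [0.5536, -0.1504, 0.0611]
eef_rot: [0.995, 0.097, 0.0, 0.0]
ft_force: [0.0, 0.2, -0.5]
width: 0.0009
grip_force: 0.0
```

```bash
python3 tip.py
```

```text
12.0667 [ 0.5536 -0.1504  0.0611] [-0.9214  0.5932 -0.4806]
235 14; 236 12; 237 11; 238 12; 239 12; 240 13; 241 16; 242 20; 243 25; 244 24; 245 36; 246 75; 247 109; 248 119; 249 116; 250 120; 251 145; 252 138; 253 115; 254 99; 255 96; 256 92; 257 157; 258 197; 259 232; 260 236; 
[(215, 133), (216, 133), (217, 133), (218, 134), (219, 133), (220, 134), (221, 134), (222, 134), (223, 133), (224, 133), (225, 134), (226, 134), (227, 133), (228, 133), (229, 134), (230, 135), (231, 130), (232, 110), (233, 96), (234, 57), (235, 13), (236, 14), (237, 14), (238, 15), (239, 19), (240, 16), (241, 14), (242, 15), (243, 15), (244, 16), (245, 17), (246, 15), (247, 14), (248, 15), (249, 13)]
```

Request:
arm_command(
  xyz=[
    [0,0,-0.0005],
    [0,0,-0.001],
    [0,0,-0.001],
  ],
  rot=[
    [0,0,0],
    [0,0,0],
    [0,0,0],
  ],
)

```text
time: 12.37
ee_pos: [0.5535, -0.1504, 0.0599]
eef_rot: [0.995, 0.097, -0.0, 0.0]
ft_force: [0.2, 0.4, 0.2]
width: 0.0005
grip_force: 0.0
```

Request:
arm_command(
  xyz=[
    [0,0,-0.0005],
    [0,0,-0.0005],
    [0,0,-0.0005],
  ],
  rot=[
    [0,0,0],
    [0,0,0],
    [0,0,0],
  ],
)

```text
time: 12.62
ee_pos: [0.5536, -0.1504, 0.0595]
eef_rot: [0.995, 0.097, -0.0, 0.0]
ft_force: [0.1, 0.1, -0.1]
width: 0.0007
grip_force: 0.0
```

Request:
arm_command(
  xyz=[
    [0,0,-0.0005],
    [0,0,-0.0005],
    [0,0,-0.0005],
  ],
  rot=[
    [0,0,0],
    [0,0,0],
    [0,0,0],
  ],
)

```text
time: 12.87
ee_pos: [0.5536, -0.1504, 0.059]
eef_rot: [0.995, 0.097, -0.0, 0.0]
ft_force: [-0.5, 1.0, 0.0]
width: 0.0005
grip_force: 0.0
```

Request:
arm_command(
  xyz=[
    [0,0,-0.0005],
    [0,0,-0.0005],
    [0,0,-0.0005],
  ],
  rot=[
    [0,0,0],
    [0,0,0],
    [0,0,0],
  ],
)

```text
time: 13.12
ee_pos: [0.5536, -0.1504, 0.0585]
eef_rot: [0.995, 0.097, -0.0, 0.0]
ft_force: [-0.1, -0.3, -0.1]
width: 0.0006
grip_force: 0.0
```

Request:
arm_command(
  xyz=[
    [0,0,-0.0005],
    [0,0,-0.0005],
    [0,0,-0.0005],
  ],
  rot=[
    [0,0,0],
    [0,0,0],
    [0,0,0],
  ],
)

```text
time: 13.37
ee_pos: [0.5536, -0.1504, 0.058]
eef_rot: [0.995, 0.097, -0.0, 0.0]
ft_force: [0.9, -0.4, 0.9]
width: 0.0001
grip_force: 0.0
```

Request:
arm_command(
  xyz=[
    [0,0,-0.0005],
    [0,0,-0.0005],
    [0,0,-0.0005],
  ],
  rot=[
    [0,0,0],
    [0,0,0],
    [0,0,0],
  ],
)

```text
time: 13.62
ee_pos: [0.5536, -0.1504, 0.0576]
eef_rot: [0.995, 0.097, -0.0, 0.0]
ft_force: [-0.2, 0.1, 0.1]
width: 0.0004
grip_force: 0.0
```

Request:
arm_command(
  xyz=[
    [0,0,-0.0005],
    [0,0,-0.0005],
    [0,0,-0.0005],
  ],
  rot=[
    [0,0,0],
    [0,0,0],
    [0,0,0],
  ],
)

```text
time: 13.87
ee_pos: [0.5538, -0.1504, 0.0572]
eef_rot: [0.995, 0.097, 0.0, 0.0]
ft_force: [-0.9, -0.5, 1.9]
width: 0.0007
grip_force: 0.9
```

Request:
arm_command(
  xyz=[
    [0,0,-0.0005],
    [0,0,-0.0005],
    [0,0,-0.0005],
  ],
  rot=[
    [0,0,0],
    [0,0,0],
    [0,0,0],
  ],
)

```text
time: 14.12
ee_pos: [0.5541, -0.1506, 0.0572]
eef_rot: [0.995, 0.097, 0.0, 0.0]
ft_force: [-1.4, 0.4, 5.4]
width: 0.0006
grip_force: 2.8
```

Request:
arm_command(
  xyz=[
    [0,0,-0.0005],
    [0,0,-0.0005],
    [0,0,-0.0005],
  ],
  rot=[
    [0,0,0],
    [0,0,0],
    [0,0,0],
  ],
)

```text
time: 14.37
ee_pos: [0.5544, -0.1506, 0.0572]
eef_rot: [0.995, 0.097, 0.001, 0.0]
ft_force: [-1.6, 0.1, 9.4]
width: 0.0006
grip_force: 4.4
```

```bash
python3 tip.py
```

```text
14.4167 [ 0.5544 -0.1506  0.0572] [-2.6214 -0.1041  8.5557]
235 18; 236 15; 237 11; 238 11; 239 12; 240 12; 241 12; 242 15; 243 20; 244 26; 245 24; 246 36; 247 59; 248 102; 249 119; 250 122; 251 125; 252 150; 253 124; 254 101; 255 98; 256 93; 257 129; 258 188; 259 217; 260 237; 
[(215, 131), (216, 134), (217, 133), (218, 133), (219, 134), (220, 136), (221, 134), (222, 135), (223, 132), (224, 134), (225, 134), (226, 133), (227, 134), (228, 134), (229, 135), (230, 134), (231, 131), (232, 112), (233, 93), (234, 56), (235, 12), (236, 15), (237, 14), (238, 14), (239, 13), (240, 16), (241, 13), (242, 17), (243, 15), (244, 16), (245, 14), (246, 13), (247, 16), (248, 16), (249, 13)]
```

Contact: 9 N at reported z=0.0572, with stiffness about 8 N/mm. Now I'll slide, keeping an eye on the force.

Request:
arm_command(
  xyz=[
    [-0.002,-0.0004,0],
    [-0.004,-0.0008,0],
    [-0.006,-0.0012,0],
    [-0.008,-0.0016,0],
    [-0.01,-0.002,0],
  ],
  rot=[
    [0,0,0],
    [0,0,0],
    [0,0,0],
    [0,0,0],
    [0,0,0],
  ],
)

```text
time: 14.88
ee_pos: [0.5449, -0.1524, 0.0572]
eef_rot: [0.995, 0.097, 0.001, 0.0]
ft_force: [2.3, 1.2, 6.6]
width: 0.0004
grip_force: 3.2
```

Run:
```python
from m import *
for _ in range(2): s=r.read_state();print(s['time'],s['ee_pos'],s['ft_force'],s['grip_force']); measure('wrist',['card_lead'])
```

```text
14.8833 [ 0.5449 -0.1524  0.0572] [2.3037 1.2397 6.6371] 3.2040591118857265
card_lead 0.61 [ 0.6033 -0.137   0.079 ] [309. 138.]
14.9833 [ 0.5446 -0.1525  0.0572] [-0.1452  0.8337  8.0868] 3.8123420358169824
card_lead 0.78 [ 0.6018 -0.1374  0.0779] [309. 140.]
```

Request:
arm_command(
  xyz=[
    [-0.003,-0.0006,-0.0001],
    [-0.006,-0.0012,-0.0001],
    [-0.009,-0.0018,-0.0001],
    [-0.012,-0.0024,-0.0001],
    [-0.015,-0.003,-0.0001],
    [-0.018,-0.0036,-0.0001],
    [-0.02,-0.004,-0.0001],
  ],
  rot=[
    [0,0,0],
    [0,0,0],
    [0,0,0],
    [0,0,0],
    [0,0,0],
    [0,0,0],
    [0,0,0],
  ],
)

```text
time: 15.67
ee_pos: [0.5249, -0.1565, 0.0572]
eef_rot: [0.995, 0.097, 0.001, 0.001]
ft_force: [1.8, 1.0, 7.4]
width: 0.0003
grip_force: 3.4
```

Run:
```python
from m import *
for _ in range(2): s=r.read_state();print(s['time'],s['ee_pos'],s['ft_force'],s['grip_force']); measure('wrist',['card_lead'])
```

```text
15.6667 [ 0.5249 -0.1565  0.0572] [1.7903 0.9559 7.3617] 3.4257128459285013
card_lead 0.67 [ 0.5831 -0.1411  0.0794] [309. 139.]
15.7667 [ 0.5246 -0.1566  0.0572] [-1.2579 -0.2467  8.4448] 4.285366013646126
card_lead 0.66 [ 0.5828 -0.1438  0.0788] [314. 139.]
```

Request:
arm_command(
  xyz=[
    [-0.003,-0.0006,0],
    [-0.006,-0.0012,0],
    [-0.009,-0.0018,0],
    [-0.012,-0.0024,0],
    [-0.015,-0.003,0],
    [-0.018,-0.0036,0],
    [-0.02,-0.004,0],
  ],
  rot=[
    [0,0,0],
    [0,0,0],
    [0,0,0],
    [0,0,0],
    [0,0,0],
    [0,0,0],
    [0,0,0],
  ],
)

```text
time: 16.45
ee_pos: [0.5049, -0.1606, 0.0572]
eef_rot: [0.995, 0.097, 0.001, 0.001]
ft_force: [2.3, 0.9, 7.2]
width: 0.0004
grip_force: 3.5
```

Request:
arm_command(
  xyz=[
    [-0.003,-0.0006,0],
    [-0.006,-0.0012,0],
    [-0.009,-0.0018,0],
    [-0.012,-0.0024,0],
    [-0.015,-0.003,0],
    [-0.018,-0.0036,0],
    [-0.018,-0.0036,0],
  ],
  rot=[
    [0,0,0],
    [0,0,0],
    [0,0,0],
    [0,0,0],
    [0,0,0],
    [0,0,0],
    [0,0,0],
  ],
)

```text
time: 17.03
ee_pos: [0.4865, -0.1643, 0.0572]
eef_rot: [0.995, 0.097, 0.001, 0.001]
ft_force: [-0.8, 0.5, 9.9]
width: 0.0004
grip_force: 4.6
```

Run:
```python
from m import *
for _ in range(2): s=r.read_state();print(s['time'],s['ee_pos'],s['ft_force'],s['grip_force']); measure('wrist',['card_lead'])
measure('top',['card_tail','tray_edge'])
```

```text
17.0333 [ 0.4865 -0.1643  0.0572] [-0.8405  0.5077  9.9356] 4.610543789458461
card_lead 0.7 [ 0.5433 -0.152   0.0806] [314. 143.]
17.1333 [ 0.4865 -0.1643  0.0572] [-1.7552 -0.1246  8.9791] 4.913204240729101
card_lead 0.71 [ 0.5442 -0.1529  0.0795] [317. 141.]
card_tail 0.55 [ 0.3695 -0.0616 -0.0009] [341. 226.]
tray_edge 0.78 [ 0.4414 -0.17    0.0779] [378. 202.]
tray_edge 0.48 [ 0.1264 -0.3123  0.082 ] [428. 308.]
```

Request:
arm_command(
  xyz=[
    [-0.0015,-0.0003,0],
    [-0.003,-0.0006,0],
    [-0.003,-0.0006,0],
    [-0.003,-0.0006,0.002],
    [-0.003,-0.0006,0.01],
    [-0.003,-0.0006,0.03],
    [-0.01,-0.002,0.06],
    [-0.025,-0.005,0.09],
    [-0.045,-0.009,0.12],
    [-0.065,-0.013,0.14],
    [-0.085,-0.017,0.15],
    [-0.1,-0.02,0.15],
    [-0.1,-0.02,0.15],
    [-0.1,-0.02,0.15],
  ],
  rot=[
    [0,0,0],
    [0,0,0],
    [0,0,0],
    [0,0,0],
    [0,0,0],
    [0,0,0],
    [0,0,0],
    [0,0,0],
    [0,0,0],
    [0,0,0],
    [0,0,0],
    [0,0,0],
    [0,0,0],
    [0,0,0],
  ],
)

```text
time: 18.55
ee_pos: [0.3853, -0.1842, 0.2065]
eef_rot: [0.995, 0.096, 0.0, 0.0]
ft_force: [-0.1, 0.2, 0.0]
width: 0.0006
grip_force: 0.0
```

Request:
arm_command(
  xyz=[
    [0,0,0],
    [0,0,0],
    [0,0,0],
  ],
  rot=[
    [0,0,0],
    [0,0,0],
    [0,0,0],
  ],
  grip=1,
)

```text
time: 18.8
ee_pos: [0.386, -0.1836, 0.2056]
eef_rot: [0.995, 0.097, -0.0, -0.0]
ft_force: [0.1, -0.0, 0.2]
width: 0.0132
grip_force: 0.0
```

Run:
```python
from m import *
im,M=measure('wrist',['card_tail','card_lead','card_center','tray_edge'])
cv2.imwrite('pics/w6.png',im[:,:,::-1]); s=r.read_state();print(s['ee_pos'],s['eef_rot'],s['width'],M["T"].round(4).tolist())
im,M=measure('top',['card_tail','card_lead','card_center','tray_edge','slot_mouth','slot_end'])
```

```text
card_tail 0.81 [ 0.371  -0.0636  0.0034] [218. 162.]
card_tail 0.75 [ 0.4019 -0.1813  0.0799] [318. 168.]
card_lead 0.76 [ 0.5423 -0.1501  0.0786] [314.   2.]
card_lead 0.69 [0.4309 0.118  0.0071] [61. 79.]
card_center 0.97 [0.402  0.0259 0.004 ] [144. 121.]
card_center 0.9 [ 0.4667 -0.1629  0.0791] [312.  96.]
[ 0.3857 -0.1839  0.2058] [ 0.9953  0.0969 -0.0001 -0.0001] 0.03282585033137772 [[0.1929, 0.9409, 0.2785, 0.4625], [-0.9812, 0.1851, 0.0543, -0.1691], [-0.0004, -0.2838, 0.9589, 0.3924], [0.0, 0.0, 0.0, 1.0]]
card_tail 0.69 [ 0.403  -0.1792  0.0813] [381. 215.]
card_tail 0.57 [ 0.3708 -0.0606  0.0023] [341. 226.]
card_lead 0.84 [ 0.5412 -0.1516  0.0799] [372. 169.]
card_lead 0.58 [0.4292 0.1221 0.0028] [284. 208.]
card_center 0.95 [ 0.4742 -0.1619  0.0825] [376. 191.]
card_center 0.77 [ 0.4034  0.0263 -0.0001] [314. 216.]
tray_edge 0.79 [ 0.4431 -0.1715  0.0722] [378. 202.]
tray_edge 0.57 [ 0.1243 -0.311   0.0817] [427. 309.]
slot_mouth 0.61 [0.5266 0.1776 0.0793] [264. 174.]
slot_end 0.65 [0.6024 0.1999 0.0848] [257. 149.]
slot_end 0.26 [0.6792 0.0202 0.0021] [316. 131.]
```

View pics/w6.png

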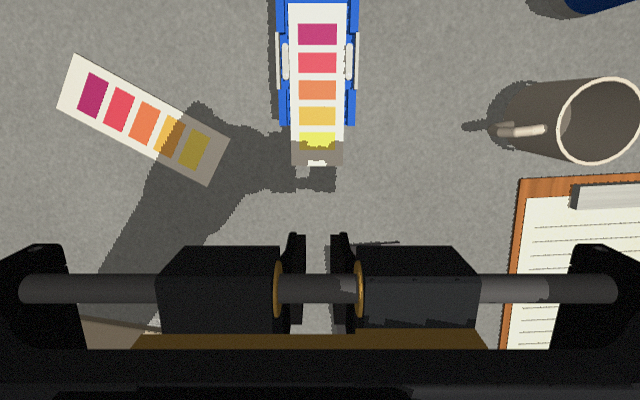

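Wrist view: the yellow end is at row ~166 and the tray edge at row 125, so the overhang is 40 mm (tail (0.4025,-0.180), edge (0.4425,-0.1715)). The card is straight in the channel. I'll straddle it about 17 mm from the tail with the gripper open.

Request:
arm_command(
  xyz=[
    [0.008,0.002,0],
    [0.016,0.004,0],
    [0.024,0.006,0],
    [0.033,0.008,0],
    [0.033,0.008,-0.01],
    [0.033,0.008,-0.03],
    [0.033,0.008,-0.05],
    [0.033,0.008,-0.075],
    [0.033,0.008,-0.1],
    [0.033,0.008,-0.12],
    [0.033,0.008,-0.135],
    [0.033,0.008,-0.145],
    [0.033,0.008,-0.153],
    [0.033,0.008,-0.16],
    [0.033,0.008,-0.16],
    [0.033,0.008,-0.16],
  ],
  rot=[
    [0,0,0],
    [0,0,0],
    [0,0,0],
    [0,0,0],
    [0,0,0],
    [0,0,0],
    [0,0,0],
    [0,0,0],
    [0,0,0],
    [0,0,0],
    [0,0,0],
    [0,0,0],
    [0,0,0],
    [0,0,0],
    [0,0,0],
    [0,0,0],
  ],
  grip=1,
)

```text
time: 20.73
ee_pos: [0.4188, -0.176, 0.0462]
eef_rot: [0.995, 0.097, 0.0, 0.0]
ft_force: [0.5, 0.7, 0.4]
width: 0.0872
grip_force: 0.0
```

Run:
```python
from m import *
im,M=measure('wrist',['card_tail','card_center','card_lead']); print(px('wrist',[.403,-.18,.08],M), px('wrist',[.442,-.1715,.077],M))
s=r.read_state();print(s['ee_pos'],s['ft_force'],s['width'])
S=r.camera('scene'); p=px('scene',[.43,-.175,.08]).astype(int); print(p)
a=cv2.resize(S[p[1]-35:p[1]+40,p[0]-50:p[0]+50],(800,600),interpolation=cv2.INTER_CUBIC)
b=im[170:345,210:430]; b=cv2.resize(b,(754,600),interpolation=cv2.INTER_CUBIC)
cv2.imwrite('pics/g7.png',cv2.resize(np.hstack([a,b]),(800,310))[:,:,::-1])
```

```text
card_tail 0.68 [ 0.3673 -0.0655  0.0044] [163. 247.]
card_tail 0.57 [ 0.404  -0.1793  0.0812] [317. 285.]
card_center 0.82 [ 0.4681 -0.1651  0.0811] [314. 162.]
card_center 0.81 [0.401  0.0257 0.005 ] [ 39. 183.]
[318.399  285.3806] [316.7554 212.9788]
[ 0.4191 -0.1762  0.0466] [-0.5513  0.0964 -0.3366] 0.08677096102178561
[265 210]
```

View pics/g7.png

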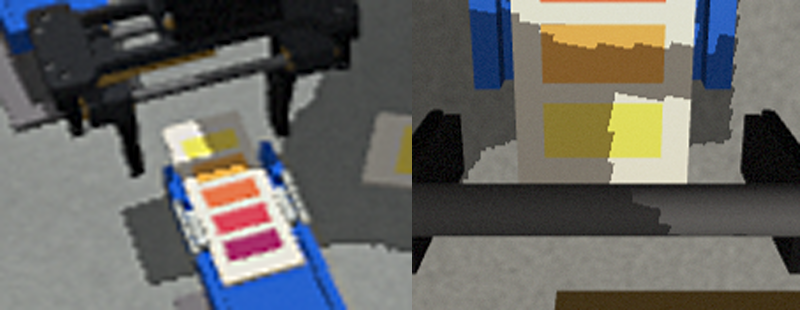

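The fingers straddle the overhanging end symmetrically, with gaps of about 53 and 50 crop px, and the tips are below the card. I'll close.

Request:
arm_command(
  xyz=[
    [0,0,0],
    [0,0,0],
    [0,0,0],
    [0,0,0],
    [0,0,0],
    [0,0,0],
    [0,0,0],
    [0,0,0],
    [0,0,0],
    [0,0,0],
  ],
  rot=[
    [0,0,0],
    [0,0,0],
    [0,0,0],
    [0,0,0],
    [0,0,0],
    [0,0,0],
    [0,0,0],
    [0,0,0],
    [0,0,0],
    [0,0,0],
  ],
  grip=0.45,
  squeeze=18,
)

```text
time: 21.82
ee_pos: [0.4186, -0.176, 0.046]
eef_rot: [0.995, 0.097, 0.0, 0.0]
ft_force: [-0.1, 1.5, -0.1]
width: 0.0493
grip_force: 18.0
```

Request:
arm_command(
  xyz=[
    [-0.003,-0.0006,0],
    [-0.007,-0.0014,0],
    [-0.011,-0.0022,0],
    [-0.015,-0.003,0],
    [-0.019,-0.0038,0],
    [-0.023,-0.0046,0],
    [-0.027,-0.0054,0],
    [-0.031,-0.0062,0],
    [-0.035,-0.007,0],
    [-0.039,-0.0078,0],
    [-0.043,-0.0086,0],
    [-0.047,-0.0094,0],
    [-0.05,-0.01,0],
    [-0.05,-0.01,0],
  ],
  rot=[
    [0,0,0],
    [0,0,0],
    [0,0,0],
    [0,0,0],
    [0,0,0],
    [0,0,0],
    [0,0,0],
    [0,0,0],
    [0,0,0],
    [0,0,0],
    [0,0,0],
    [0,0,0],
    [0,0,0],
    [0,0,0],
  ],
)

```text
time: 22.98
ee_pos: [0.3679, -0.1862, 0.0459]
eef_rot: [0.995, 0.097, -0.0, 0.0]
ft_force: [0.2, 0.1, 0.4]
width: 0.0495
grip_force: 18.0
```

Request:
arm_command(
  xyz=[
    [0,0,0.002],
    [0,0,0.005],
    [0,0,0.01],
    [0,0,0.02],
    [0,0,0.035],
    [0,0,0.05],
    [0,0,0.06],
    [0,0,0.06],
    [0,0,0.06],
  ],
  rot=[
    [0,0,0],
    [0,0,0],
    [0,0,0],
    [0,0,0],
    [0,0,0],
    [0,0,0],
    [0,0,0],
    [0,0,0],
    [0,0,0],
  ],
)

```text
time: 23.73
ee_pos: [0.369, -0.1863, 0.1065]
eef_rot: [0.995, 0.097, 0.001, 0.001]
ft_force: [-0.2, -0.2, -1.0]
width: 0.0492
grip_force: 18.0
```

Run:
```python
from m import *
im,M=measure('wrist',['card_tail','card_center','card_lead','slot_mouth'])
s=r.read_state();print(s['ee_pos'],s['ft_force'],s['torque'],s['width'],s['grip_force'],s['joint_positions'])
measure('top',['card_lead','card_tail','slot_mouth','reader'])
measure('scene',['card_lead','card_tail','slot_mouth','reader','slot_end'])
```

```text
card_tail 0.96 [ 0.3522 -0.1876  0.1446] [313. 291.]
card_tail 0.58 [ 0.3695 -0.066   0.0033] [187. 165.]
card_center 0.96 [0.401  0.0281 0.003 ] [ 80. 108.]
card_center 0.89 [ 0.4186 -0.174   0.1312] [312. 157.]
[ 0.3682 -0.1858  0.1053] [ 0.4163  0.1215 -0.5374] [ 0.0579  0.0311 -0.0079] 0.04935770417925748 17.999463379383087 [ 0.8461 -0.0358 -0.475   2.0802 -0.0187  1.0945 -0.997 ]
card_lead 0.86 [ 0.4873 -0.1597  0.1231] [377. 185.]
card_lead 0.69 [0.433  0.1214 0.0039] [285. 206.]
card_tail 0.81 [ 0.3678 -0.0625  0.0033] [342. 227.]
slot_mouth 0.8 [0.5296 0.1796 0.0796] [263. 173.]
reader 0.96 [ 0.5968  0.1992 -0.0024] [261. 157.]
card_lead 0.8 [ 0.4884 -0.1625  0.1185] [271. 215.]
card_lead 0.72 [0.4319 0.1186 0.0052] [371. 218.]
card_tail 0.77 [ 0.3555 -0.1851  0.1442] [257. 174.]
card_tail 0.72 [ 0.3747 -0.0647  0.0012] [304. 212.]
slot_mouth 0.78 [0.5306 0.1791 0.0823] [407. 221.]
reader 0.96 [0.598  0.1946 0.0028] [416. 260.]
slot_end 0.97 [0.6083 0.1995 0.0782] [424. 244.]
```

The card is out of the tray. Its purple end droops about 10°: lead z≈0.121, tail z≈0.144. I'll swing to the front of the reader, tilting the tool 0.17 rad to level the card, with a firmer grip.

Request:
arm_command(
  xyz=[
    [0,0.003,0.001],
    [0.001,0.01,0.003],
    [0.001,0.025,0.006],
    [0.002,0.045,0.01],
    [0.002,0.065,0.012],
    [0.003,0.087,0.012],
    [0.004,0.11,0.012],
    [0.004,0.132,0.012],
    [0.005,0.155,0.012],
    [0.006,0.178,0.012],
    [0.007,0.2,0.012],
    [0.008,0.222,0.012],
    [0.009,0.245,0.012],
    [0.01,0.265,0.012],
    [0.01,0.285,0.012],
    [0.01,0.302,0.012],
    [0.01,0.314,0.012],
    [0.01,0.321,0.012],
    [0.01,0.324,0.012],
    [0.01,0.324,0.012],
  ],
  rot=[
    [0,0,0],
    [0.002,-0.009,0.004],
    [0.004,-0.018,0.008],
    [0.006,-0.027,0.012],
    [0.008,-0.036,0.016],
    [0.011,-0.046,0.02],
    [0.013,-0.056,0.025],
    [0.015,-0.066,0.03],
    [0.017,-0.076,0.035],
    [0.02,-0.087,0.04],
    [0.022,-0.097,0.045],
    [0.025,-0.108,0.05],
    [0.027,-0.118,0.055],
    [0.029,-0.128,0.06],
    [0.031,-0.138,0.065],
    [0.034,-0.148,0.07],
    [0.036,-0.158,0.075],
    [0.038,-0.166,0.075],
    [0.038,-0.166,0.075],
    [0.038,-0.166,0.075],
  ],
  squeeze=25,
)

```text
time: 26.2
ee_pos: [0.3785, 0.138, 0.118]
eef_rot: [0.987, 0.134, 0.084, -0.011]
ft_force: [-0.0, -0.5, -0.6]
width: 0.049
grip_force: 25.0
```

Request:
arm_command(
  xyz=[
    [0,0,0],
    [0,0,0],
    [0,0,0],
  ],
  rot=[
    [0,0,0],
    [0,0,0],
    [0,0,0],
  ],
)

```text
time: 26.45
ee_pos: [0.3787, 0.1374, 0.1179]
eef_rot: [0.987, 0.133, 0.084, -0.011]
ft_force: [0.4, 0.3, 0.1]
width: 0.0492
grip_force: 25.0
```

Run:
```python
from m import *
s=r.read_state();print(s['ee_pos'],s['eef_rot'],s['ft_force'],s['width'],s['joint_positions'])
for cam in ('wrist','scene','top'):
    print(cam); im,M=measure(cam,['card_tail','card_center','card_lead','slot_mouth','slot_end','reader'])
    cv2.imwrite(f'pics/{cam}8.png',im[:,:,::-1])
```

```text
[0.3787 0.1374 0.1179] [ 0.9875  0.133   0.0842 -0.0109] [0.4256 0.2664 0.1028] 0.04915025053132488 [ 0.5758 -0.3138 -0.9071  2.2064 -0.2841  0.9769 -1.4896]
wrist
card_tail 0.74 [0.356  0.1336 0.1516] [312. 290.]
card_center 0.75 [0.4212 0.1522 0.1519] [311. 160.]
card_center 0.63 [0.3998 0.027  0.0055] [433. 215.]
scene
card_tail 0.85 [ 0.3752 -0.0634  0.0016] [305. 212.]
card_tail 0.82 [0.3579 0.1307 0.1528] [373. 160.]
card_center 0.93 [0.3999 0.0283 0.0054] [338. 213.]
card_center 0.85 [0.4257 0.1531 0.1576] [389. 174.]
card_lead 0.96 [0.4942 0.1681 0.1538] [402. 191.]
card_lead 0.67 [0.4276 0.1205 0.0057] [371. 216.]
slot_mouth 0.91 [0.5332 0.175  0.0808] [405. 222.]
slot_end 0.8 [0.6059 0.1997 0.0804] [424. 242.]
reader 0.98 [0.5973 0.1948 0.0005] [416. 260.]
reader 0.39 [0.4252 0.152  0.1553] [388. 174.]
top
card_tail 0.96 [ 0.3704 -0.0608  0.0053] [341. 226.]
card_tail 0.56 [0.357  0.1349 0.1504] [274. 230.]
card_center 0.89 [0.3997 0.0222 0.0014] [315. 217.]
card_center 0.63 [0.4303 0.1509 0.1524] [269. 204.]
card_lead 0.93 [0.49   0.1673 0.1543] [263. 183.]
card_lead 0.63 [0.4321 0.1215 0.0048] [284. 207.]
slot_mouth 0.86 [0.5289 0.1782 0.0801] [264. 174.]
slot_mouth 0.53 [ 0.61    0.4178 -0.0012] [195. 153.]
slot_end 0.55 [0.6056 0.201  0.0826] [256. 149.]
slot_end 0.18 [0.5266 0.1771 0.0795] [264. 174.]
reader 0.77 [0.5953 0.1992 0.    ] [261. 157.]
reader 0.73 [ 0.3878  0.431  -0.0012] [189. 220.]
```

View pics/wrist8.png

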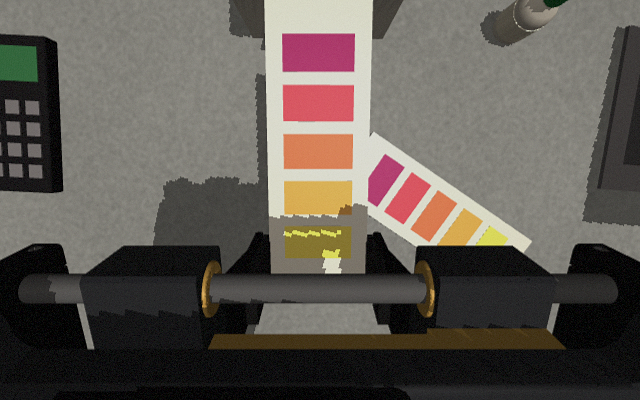

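Wrist view: the card is held straight, level and centred between the fingers. Its yellow end is at row ~290, and it points at the reader beyond the top edge of the picture. I've now used up my pictures, so from here I'll work on numbers only. Next I'll get the reader's yaw from edges in the first top picture.

Run:
```python
from m import *
M=r.camera_model('top')
im=cv2.imread('pics/t0.png'); hsv=cv2.cvtColor(im,cv2.COLOR_BGR2HSV)
m=cv2.inRange(hsv,(0,0,200),(180,60,255)); sub=np.zeros_like(m); sub[115:190,225:290]=m[115:190,225:290]
n,l,st,c=cv2.connectedComponentsWithStats(sub); i=1+np.argmax(st[1:,4]); mm=(l==i).astype(np.uint8); print(st[i])
cnt=max(cv2.findContours(mm,cv2.RETR_EXTERNAL,cv2.CHAIN_APPROX_NONE)[0],key=len)[:,0]
P=np.array([unproj(M,q,.098) for q in cnt])[:,:2].astype(np.float32)
box=cv2.boxPoints(cv2.minAreaRect(P)); print(box); e=np.diff(np.vstack([box,box[:1]]),axis=0); print([ (np.linalg.norm(x).round(4),np.degrees(np.arctan2(x[1],x[0])).round(1)) for x in e])
# front edge: lowest white pixel per column ; sides: per row
rows=[];L=[];Rt=[]
for u in range(243,278):
    v=np.flatnonzero(mm[:,u]); 
    if len(v): rows.append(unproj(M,(u,v[-1]+.5),.098))
for v in range(145,170):
    u=np.flatnonzero(mm[v]); 
    if len(u): L.append(unproj(M,(u[0]-.5,v),.098)); Rt.append(unproj(M,(u[-1]+.5,v),.098))
for nme,A,ax in (('front',rows,1),('left',L,0),('right',Rt,0)):
    A=np.array(A)
    for _ in range(4):
        k=np.polyfit(A[:,ax],A[:,1-ax],1); d=abs(A[:,1-ax]-np.polyval(k,A[:,ax])); A=A[d<=max(.0015,2*np.median(d))]
    print(nme,len(A),np.degrees(np.arctan(k[0])),k)
# card yaw & sides in hand, from the wrist picture
s=r.read_state(); Rm=R.from_quat(s['eef_rot']).as_matrix(); print('tool x,y,z',Rm.T, np.degrees(np.arctan2(Rm[1,0],Rm[0,0])))
W=r.camera_model('wrist'); w8=cv2.imread('pics/wrist8.png'); g=cv2.inRange(cv2.cvtColor(w8,cv2.COLOR_BGR2HSV),(0,0,205),(180,45,255))
A=[];B=[]
for v in range(4,200,4):
    u=np.flatnonzero(g[v,255:382])+255
    if len(u)>10: A.append(unproj(W,(u[0]-.5,v),.153)); B.append(unproj(W,(u[-1]+.5,v),.153))
for nme,A in (('cl',A),('cr',B)):
    A=np.array(A)
    for _ in range(4):
        k=np.polyfit(A[:,0],A[:,1],1); d=abs(A[:,1]-np.polyval(k,A[:,0])); A=A[d<=max(.001,2*np.median(d))]
    print(nme,len(A),np.degrees(np.arctan(k[0])),k,np.polyval(k,[.37,.45]))
```

```text
[ 237  138   44   39 1025]
[[0.5161 0.2366]
 [0.5468 0.1237]
 [0.6346 0.1476]
 [0.6039 0.2605]]
[(np.float32(0.117), np.float32(-74.8)), (np.float32(0.091), np.float32(15.2)), (np.float32(0.117), np.float32(105.2)), (np.float32(0.091), np.float32(-164.8))]
front 32 -14.941217029293266 [-0.2668  0.5796]
left 17 13.633064751643012 [0.2425 0.1129]
right 16 14.153754323408936 [ 0.2522 -0.0134]
tool x,y,z [[ 0.9501  0.262   0.1694]
 [ 0.2657 -0.9641  0.0011]
 [ 0.1636  0.0439 -0.9855]] 15.417704031114969
cl 49 15.504001083586415 [0.2774 0.0584] [0.161  0.1832]
cr 33 15.055540576111587 [0.269  0.0099] [0.1095 0.131 ]
```

Reader: yaw 15.3°, mouth (0.5305, 0.179). The card axis has yaw 15.3°, reaches y=0.179 at the mouth, and the lead is 40 mm before the mouth. I'll lower by 72 mm and measure again.

Request:
arm_command(
  xyz=[
    [0,0,-0.003],
    [0,0,-0.01],
    [0,0,-0.02],
    [0,0,-0.032],
    [0,0,-0.044],
    [0,0,-0.055],
    [0,0,-0.064],
    [0,0,-0.07],
    [0,0,-0.072],
    [0,0,-0.072],
    [0,0,-0.072],
    [0,0,-0.072],
  ],
  rot=[
    [0,0,0],
    [0,0,0],
    [0,0,0],
    [0,0,0],
    [0,0,0],
    [0,0,0],
    [0,0,0],
    [0,0,0],
    [0,0,0],
    [0,0,0],
    [0,0,0],
    [0,0,0],
  ],
)

```text
time: 28.5
ee_pos: [0.379, 0.1381, 0.0464]
eef_rot: [0.987, 0.134, 0.085, -0.011]
ft_force: [-0.2, 0.4, -0.6]
width: 0.049
grip_force: 25.0
```

Run:
```python
from m import *
s=r.read_state();print(s['ee_pos'],s['eef_rot'],s['ft_force'],s['width'])
for cam in ('scene','top','wrist','scene','top'):
    print(cam); im,M=measure(cam,['card_tail','card_center','card_lead','slot_mouth'])
```

```text
[0.379  0.1381 0.0464] [ 0.9874  0.1336  0.0847 -0.0108] [-0.1654  0.4108 -0.5863] 0.049038188611860815
scene
card_tail 0.76 [0.3594 0.1332 0.08  ] [372. 180.]
card_tail 0.76 [ 0.3719 -0.0635  0.0036] [304. 211.]
card_center 0.72 [0.3999 0.0292 0.0057] [338. 213.]
card_center 0.6 [0.4239 0.1526 0.0834] [385. 194.]
card_lead 0.64 [0.4929 0.169  0.0803] [398. 212.]
card_lead 0.56 [0.4281 0.1198 0.0055] [371. 216.]
slot_mouth 0.84 [0.5332 0.1782 0.0801] [406. 222.]
top
card_tail 0.73 [ 0.3704 -0.0603  0.0015] [341. 226.]
card_tail 0.69 [0.3568 0.1333 0.0802] [278. 230.]
card_center 0.87 [0.4313 0.1507 0.0811] [272. 205.]
card_center 0.86 [0.4001 0.0258 0.0025] [314. 217.]
card_lead 0.97 [0.491  0.1671 0.0802] [267. 186.]
card_lead 0.87 [0.4303 0.1194 0.0049] [285. 207.]
slot_mouth 0.77 [0.5304 0.1773 0.0801] [264. 173.]
wrist
card_tail 0.75 [0.3593 0.1329 0.0765] [316. 282.]
card_tail 0.74 [ 0.3667 -0.064   0.0003] [561. 301.]
card_center 0.72 [0.4217 0.1511 0.0825] [314. 160.]
card_center 0.61 [0.4008 0.0259 0.0038] [468. 231.]
card_lead 0.92 [0.4312 0.1189 0.0051] [361. 159.]
scene
card_tail 0.71 [0.3585 0.1353 0.0798] [373. 180.]
card_tail 0.66 [ 0.3736 -0.0661  0.0016] [304. 212.]
card_center 0.94 [0.4247 0.1532 0.0862] [385. 193.]
card_center 0.82 [0.3972 0.0275 0.0031] [337. 213.]
card_lead 0.68 [0.4939 0.1701 0.0803] [399. 212.]
card_lead 0.56 [0.4277 0.1182 0.0068] [371. 216.]
slot_mouth 0.76 [0.5343 0.1821 0.0821] [408. 222.]
top
card_tail 0.75 [ 0.3705 -0.0602  0.0008] [341. 226.]
card_tail 0.56 [0.3611 0.1353 0.0782] [277. 229.]
card_center 0.85 [0.431  0.1527 0.0819] [272. 205.]
card_lead 0.97 [0.4321 0.1174 0.0046] [286. 207.]
card_lead 0.75 [0.4931 0.1647 0.0833] [268. 185.]
slot_mouth 0.93 [0.5294 0.1802 0.0818] [263. 173.]
slot_mouth 0.49 [0.4279 0.1528 0.081 ] [272. 207.]
```

Lead z≈0.081 against mouth z≈0.080, and the lateral offset is under 1 mm. I'll push in along (0.9646, 0.2639).

Request:
arm_command(
  xyz=[
    [0.0048,0.0013,0],
    [0.0096,0.0026,0],
    [0.0145,0.004,0],
    [0.0193,0.0053,0],
    [0.0241,0.0066,0],
    [0.0241,0.0066,0],
  ],
  rot=[
    [0,0,0],
    [0,0,0],
    [0,0,0],
    [0,0,0],
    [0,0,0],
    [0,0,0],
  ],
)

```text
time: 30.25
ee_pos: [0.4038, 0.1451, 0.0462]
eef_rot: [0.987, 0.133, 0.085, -0.011]
ft_force: [-0.1, -0.5, -0.4]
width: 0.0492
grip_force: 25.0
```

Request:
arm_command(
  xyz=[
    [0.0019,0.0005,0],
    [0.0039,0.0011,0],
    [0.0058,0.0016,0],
    [0.0077,0.0021,0],
    [0.0096,0.0026,0],
    [0.0096,0.0026,0],
  ],
  rot=[
    [0,0,0],
    [0,0,0],
    [0,0,0],
    [0,0,0],
    [0,0,0],
    [0,0,0],
  ],
)

```text
time: 30.75
ee_pos: [0.4126, 0.1473, 0.046]
eef_rot: [0.987, 0.134, 0.084, -0.011]
ft_force: [0.2, -0.9, -0.6]
width: 0.049
grip_force: 25.0
```

Request:
arm_command(
  xyz=[
    [0.0019,0.0005,0],
    [0.0039,0.0011,0],
    [0.0058,0.0016,0],
    [0.0058,0.0016,0],
  ],
  rot=[
    [0,0,0],
    [0,0,0],
    [0,0,0],
    [0,0,0],
  ],
)

```text
time: 31.08
ee_pos: [0.4185, 0.1489, 0.046]
eef_rot: [0.987, 0.134, 0.084, -0.011]
ft_force: [0.8, -0.4, -0.2]
width: 0.0491
grip_force: 25.0
```

Request:
arm_command(
  xyz=[
    [0.0019,0.0005,0],
    [0.0039,0.0011,0],
    [0.0058,0.0016,0],
    [0.0077,0.0021,0],
    [0.0077,0.0021,0],
  ],
  rot=[
    [0,0,0],
    [0,0,0],
    [0,0,0],
    [0,0,0],
    [0,0,0],
  ],
)

```text
time: 31.5
ee_pos: [0.4262, 0.1511, 0.046]
eef_rot: [0.987, 0.134, 0.084, -0.011]
ft_force: [0.2, -0.5, -0.2]
width: 0.0492
grip_force: 25.0
```

Request:
arm_command(
  xyz=[
    [0.0019,0.0005,0],
    [0.0039,0.0011,0],
    [0.0058,0.0016,0],
    [0.0077,0.0021,0],
    [0.0077,0.0021,0],
  ],
  rot=[
    [0,0,0],
    [0,0,0],
    [0,0,0],
    [0,0,0],
    [0,0,0],
  ],
)

```text
time: 31.92
ee_pos: [0.4339, 0.1532, 0.046]
eef_rot: [0.987, 0.134, 0.084, -0.011]
ft_force: [0.4, 0.0, -0.9]
width: 0.0491
grip_force: 25.0
```

Run:
```python
from m import *
s=r.read_state();print(s['ee_pos'],s['ft_force'],s['torque'],s['width'])
for cam in ('scene','top'):
    print(cam); im,M=measure(cam,['card_tail','card_center'])
```

```text
[0.4339 0.1532 0.046 ] [ 0.4477  0.0388 -0.8609] [-0.1185  0.2192  0.0213] 0.049139026674171804
scene
card_tail 0.93 [ 0.3714 -0.0665  0.0016] [303. 211.]
card_tail 0.83 [0.415  0.1476 0.0789] [382. 193.]
card_center 0.9 [0.4789 0.1671 0.0814] [396. 208.]
card_center 0.41 [ 0.6749  0.0206 -0.0006] [358. 295.]
top
card_tail 0.63 [ 0.3687 -0.0613  0.0028] [341. 226.]
card_center 0.82 [0.4015 0.0239 0.001 ] [315. 216.]
card_center 0.63 [0.485  0.1684 0.0816] [267. 188.]
```

Request:
arm_command(
  xyz=[
    [0.0029,0.0008,0],
    [0.0058,0.0016,0],
    [0.0087,0.0024,0],
    [0.0116,0.0032,0],
    [0.0145,0.004,0],
    [0.0145,0.004,0],
  ],
  rot=[
    [0,0,0],
    [0,0,0],
    [0,0,0],
    [0,0,0],
    [0,0,0],
    [0,0,0],
  ],
)

```text
time: 32.72
ee_pos: [0.4486, 0.1573, 0.046]
eef_rot: [0.987, 0.134, 0.084, -0.011]
ft_force: [-0.7, 0.0, 0.0]
width: 0.0491
grip_force: 25.0
```

Request:
arm_command(
  xyz=[
    [0.0029,0.0008,0],
    [0.0058,0.0016,0],
    [0.0087,0.0024,0],
    [0.0116,0.0032,0],
    [0.0145,0.004,0],
    [0.0145,0.004,0],
  ],
  rot=[
    [0,0,0],
    [0,0,0],
    [0,0,0],
    [0,0,0],
    [0,0,0],
    [0,0,0],
  ],
)

```text
time: 33.22
ee_pos: [0.4631, 0.1613, 0.0461]
eef_rot: [0.987, 0.134, 0.084, -0.011]
ft_force: [1.2, 0.5, -1.4]
width: 0.0491
grip_force: 25.0
```

Request:
arm_command(
  xyz=[
    [0.0029,0.0008,0],
    [0.0058,0.0016,0],
    [0.0087,0.0024,0],
    [0.0116,0.0032,0],
    [0.0145,0.004,0],
    [0.0145,0.004,0],
  ],
  rot=[
    [0,0,0],
    [0,0,0],
    [0,0,0],
    [0,0,0],
    [0,0,0],
    [0,0,0],
  ],
)

```text
time: 33.72
ee_pos: [0.4776, 0.1653, 0.0461]
eef_rot: [0.987, 0.134, 0.084, -0.011]
ft_force: [0.2, -0.8, -0.5]
width: 0.0493
grip_force: 25.0
```

Request:
arm_command(
  xyz=[
    [0.0014,0.0004,0],
    [0.0029,0.0008,0],
    [0.0043,0.0012,0],
    [0.0058,0.0016,0],
    [0.0058,0.0016,0],
  ],
  rot=[
    [0,0,0],
    [0,0,0],
    [0,0,0],
    [0,0,0],
    [0,0,0],
  ],
)

```text
time: 34.13
ee_pos: [0.4831, 0.1667, 0.046]
eef_rot: [0.987, 0.134, 0.084, -0.011]
ft_force: [0.8, -0.3, -0.2]
width: 0.0492
grip_force: 25.0
```

Run:
```python
from m import *
s=r.read_state();print(s['ee_pos'],s['ft_force'],s['torque'],s['width'])
for cam in ('scene','top','wrist'):
    print(cam); im,M=measure(cam,['card_tail','card_center'])
```

```text
[0.4831 0.1667 0.046 ] [ 0.8383 -0.317  -0.1734] [-0.0583  0.2658 -0.0295] 0.04922182002220638
scene
card_tail 0.69 [0.4638 0.1641 0.08  ] [393. 204.]
card_center 0.89 [0.3982 0.026  0.0056] [337. 213.]
card_center 0.63 [0.5304 0.1827 0.0867] [408. 220.]
top
card_tail 0.63 [0.5355 0.1814 0.082 ] [262. 171.]
card_tail 0.62 [ 0.3694 -0.0568  0.0049] [340. 226.]
card_center 0.91 [0.4007 0.0259 0.0029] [314. 216.]
card_center 0.55 [0.5345 0.1789 0.081 ] [263. 172.]
wrist
card_tail 0.58 [0.4613 0.1607 0.0818] [317. 290.]
card_tail 0.33 [0.5306 0.1796 0.0821] [317. 150.]
```

Request:
arm_command(
  xyz=[
    [0.001,0.0003,0],
    [0.002,0.0005,0],
    [0.003,0.0008,0],
    [0.004,0.0011,0],
    [0.004,0.0011,0],
  ],
  rot=[
    [0,0,0],
    [0,0,0],
    [0,0,0],
    [0,0,0],
    [0,0,0],
  ],
)

```text
time: 35.0
ee_pos: [0.4871, 0.1678, 0.046]
eef_rot: [0.987, 0.134, 0.084, -0.011]
ft_force: [0.5, -0.0, -0.3]
width: 0.0491
grip_force: 25.0
```

Request:
arm_command(
  xyz=[
    [0.001,0.0003,0],
    [0.002,0.0005,0],
    [0.002,0.0005,0],
  ],
  rot=[
    [0,0,0],
    [0,0,0],
    [0,0,0],
  ],
)

```text
time: 35.25
ee_pos: [0.489, 0.1682, 0.046]
eef_rot: [0.987, 0.134, 0.084, -0.011]
ft_force: [0.8, -0.7, 0.3]
width: 0.0488
grip_force: 25.0
```

Request:
arm_command(
  xyz=[
    [0.001,0.0003,0],
    [0.001,0.0003,0],
  ],
  rot=[
    [0,0,0],
    [0,0,0],
  ],
)

```text
time: 35.42
ee_pos: [0.49, 0.1685, 0.046]
eef_rot: [0.987, 0.134, 0.084, -0.011]
ft_force: [0.6, 0.2, -1.3]
width: 0.0488
grip_force: 25.0
```

Request:
arm_command(
  xyz=[
    [0.001,0.0003,0],
    [0.001,0.0003,0],
  ],
  rot=[
    [0,0,0],
    [0,0,0],
  ],
)

```text
time: 35.58
ee_pos: [0.491, 0.1688, 0.046]
eef_rot: [0.987, 0.134, 0.084, -0.011]
ft_force: [-0.1, 1.1, -0.6]
width: 0.0494
grip_force: 25.0
```

Request:
arm_command(
  xyz=[
    [0.001,0.0003,0],
    [0.001,0.0003,0],
  ],
  rot=[
    [0,0,0],
    [0,0,0],
  ],
)

```text
time: 35.75
ee_pos: [0.4916, 0.169, 0.0458]
eef_rot: [0.987, 0.134, 0.084, -0.011]
ft_force: [-1.0, 0.6, -0.4]
width: 0.0494
grip_force: 25.0
```

Request:
arm_command(
  xyz=[
    [0.0005,0.0001,0],
    [0.0005,0.0001,0],
  ],
  rot=[
    [0,0,0],
    [0,0,0],
  ],
)

```text
time: 35.92
ee_pos: [0.4917, 0.169, 0.0456]
eef_rot: [0.987, 0.134, 0.084, -0.011]
ft_force: [-5.4, -0.4, 0.0]
width: 0.0491
grip_force: 25.0
```

Request:
arm_command(
  xyz=[
    [0.0005,0.0001,0],
    [0.0005,0.0001,0],
  ],
  rot=[
    [0,0,0],
    [0,0,0],
  ],
)

```text
time: 36.08
ee_pos: [0.4916, 0.169, 0.0453]
eef_rot: [0.987, 0.134, 0.083, -0.011]
ft_force: [-5.2, -0.5, 0.1]
width: 0.0493
grip_force: 25.0
```

Run:
```python
from m import *
for cam in ('scene','top','wrist','scene','wrist'):
    s=r.read_state();print(s['time'],s['ee_pos'],s['ft_force'],s['torque']); 
    print(cam); im,M=measure(cam,['card_tail'])
```

```text
36.0833 [0.4916 0.169  0.0453] [-5.1506 -0.4898  0.1314] [-0.2588  1.4548 -0.0143]
scene
card_tail 0.94 [ 0.3736 -0.0635  0.0012] [305. 212.]
card_tail 0.64 [0.4731 0.1663 0.0767] [395. 208.]
36.1833 [0.4917 0.169  0.0453] [-5.9919 -0.6574 -1.1386] [-0.2725  1.4647  0.0512]
top
card_tail 0.94 [ 0.3696 -0.0614  0.0004] [341. 226.]
card_tail 0.41 [ 0.4981 -0.4242 -0.0032] [453. 186.]
36.2833 [0.4916 0.1691 0.0453] [-5.6481 -1.5091 -0.098 ] [-0.2737  1.4924 -0.0021]
wrist
card_tail 0.65 [0.468  0.1632 0.0802] [315. 293.]
card_tail 0.5 [0.533  0.1816 0.0782] [314. 163.]
36.3833 [0.4917 0.169  0.0453] [-5.0676 -0.7895 -0.4376] [-0.2421  1.4684 -0.0099]
scene
card_tail 0.71 [0.4712 0.1672 0.0783] [395. 207.]
card_tail 0.71 [ 0.3741 -0.0634  0.0022] [305. 212.]
36.4833 [0.4917 0.1691 0.0454] [-4.884  -0.5646 -0.6666] [-0.2715  1.4871  0.0439]
wrist
card_tail 0.64 [0.4687 0.164  0.0796] [314. 291.]
```

Request:
arm_command(
  xyz=[
    [0.0005,0.0001,0],
    [0.001,0.0003,0],
    [0.001,0.0003,0],
  ],
  rot=[
    [0,0,0],
    [0,0,0],
    [0,0,0],
  ],
)

```text
time: 36.83
ee_pos: [0.4917, 0.169, 0.0448]
eef_rot: [0.988, 0.134, 0.082, -0.01]
ft_force: [-9.2, -1.6, -0.1]
width: 0.0489
grip_force: 25.0
```

Request:
arm_command(
  xyz=[
    [0.0005,0.0001,0],
    [0.0005,0.0001,0],
    [0.0005,0.0001,0],
  ],
  rot=[
    [0,0,0],
    [0,0,0],
    [0,0,0],
  ],
)

```text
time: 37.08
ee_pos: [0.4917, 0.169, 0.0445]
eef_rot: [0.988, 0.134, 0.082, -0.01]
ft_force: [-10.2, -1.2, 0.0]
width: 0.0489
grip_force: 25.0
```

Request:
arm_command(
  xyz=[
    [0.0005,0.0001,0],
    [0.0007,0.0002,0],
    [0.0007,0.0002,0],
  ],
  rot=[
    [0,0,0],
    [0,0,0],
    [0,0,0],
  ],
)

```text
time: 37.33
ee_pos: [0.4917, 0.169, 0.0441]
eef_rot: [0.988, 0.134, 0.081, -0.01]
ft_force: [-12.3, -2.2, -0.4]
width: 0.049
grip_force: 25.0
```

Run:
```python
from m import *
L=dict(scene=[],top=[],wrist=[])
for cam in ('scene','top','wrist','top','scene','wrist'):
    s=r.read_state();print(s['time'],s['ee_pos'],s['ft_force'],s['width']); 
    print(cam); im,M=measure(cam,['card_tail','slot_mouth','card_center'])
```

```text
37.3333 [0.4917 0.169  0.0441] [-12.2892  -2.2141  -0.3682] 0.04896785109040866
scene
card_tail 0.56 [ 0.3734 -0.0663  0.001 ] [304. 212.]
card_tail 0.49 [0.472  0.1626 0.0769] [393. 207.]
slot_mouth 0.72 [0.5326 0.1797 0.0808] [407. 222.]
slot_mouth 0.72 [0.4731 0.165  0.0804] [395. 207.]
card_center 0.66 [0.5381 0.1851 0.083 ] [410. 223.]
card_center 0.61 [0.397 0.025 0.005] [336. 213.]
37.5333 [0.4917 0.169  0.0442] [-11.9826  -2.3879   1.038 ] 0.049336881792199916
top
card_tail 0.63 [ 0.3702 -0.0598  0.0021] [341. 226.]
card_tail 0.49 [ 0.5415 -0.1523  0.0003] [369. 173.]
slot_mouth 0.79 [0.5314 0.1804 0.0797] [263. 173.]
37.7333 [0.4917 0.169  0.0442] [-12.726   -2.1699  -0.6077] 0.049042221069718776
wrist
card_tail 0.74 [0.4713 0.1632 0.0781] [317. 287.]
slot_mouth 0.76 [0.5306 0.1777 0.0796] [321. 171.]
37.9333 [0.4917 0.169  0.0441] [-12.2365  -2.4612  -1.1764] 0.049079614909999424
top
card_tail 0.56 [ 0.37   -0.0579  0.0025] [340. 226.]
slot_mouth 0.55 [0.5288 0.1782 0.081 ] [264. 173.]
card_center 0.71 [ 0.4009  0.0257 -0.0011] [314. 216.]
38.1333 [0.4917 0.169  0.0442] [-12.1567  -2.712   -0.3411] 0.049273752628317846
scene
card_tail 0.96 [ 0.3733 -0.0625  0.0034] [305. 211.]
card_tail 0.59 [0.4714 0.1647 0.0764] [394. 207.]
slot_mouth 0.77 [0.5316 0.1789 0.0822] [407. 221.]
card_center 0.89 [0.3989 0.0251 0.0062] [337. 213.]
card_center 0.64 [0.5396 0.1835 0.0826] [409. 223.]
38.3333 [0.4917 0.169  0.0442] [-13.08    -1.8257  -0.9867] 0.049030103519427576
wrist
card_tail 0.63 [0.4702 0.1648 0.077 ] [314. 287.]
slot_mouth 0.82 [0.5321 0.1791 0.0818] [319. 167.]
```

Hard stop at 12 N with no further movement, and 61 mm stands out in front of the mouth, so the card is home. I'll ease the push, then let go.

Request:
arm_command(
  xyz=[
    [-0.001,-0.0003,0],
    [-0.002,-0.0005,0],
    [-0.0028,-0.0007,0],
    [-0.0028,-0.0007,0],
  ],
  rot=[
    [0,0,0],
    [0,0,0],
    [0,0,0],
    [0,0,0],
  ],
)

```text
time: 38.87
ee_pos: [0.4917, 0.169, 0.0457]
eef_rot: [0.987, 0.134, 0.084, -0.011]
ft_force: [-5.6, -1.7, -0.0]
width: 0.0492
grip_force: 25.0
```

Request:
arm_command(
  xyz=[
    [0,0,0],
    [0,0,0],
    [0,0,0],
    [0,0,0],
    [0,0,0],
    [0,0,0],
    [0,0,0],
    [0,0,0],
  ],
  rot=[
    [0,0,0],
    [0,0,0],
    [0,0,0],
    [0,0,0],
    [0,0,0],
    [0,0,0],
    [0,0,0],
    [0,0,0],
  ],
  grip=1,
)

```text
time: 39.53
ee_pos: [0.4923, 0.1692, 0.046]
eef_rot: [0.987, 0.134, 0.084, -0.011]
ft_force: [-0.6, -0.1, 0.3]
width: 0.0859
grip_force: 0.0
```

Run:
```python
from m import *
for cam in ('scene','wrist','top'):
    s=r.read_state();print(s['time'],s['ee_pos'],s['ft_force'],s['width']); 
    print(cam); im,M=measure(cam,['card_tail','card_center','slot_mouth'])
```

```text
39.5333 [0.4923 0.1692 0.046 ] [-0.5854 -0.0747  0.2969] 0.08586872269931044
scene
card_tail 0.7 [ 0.3738 -0.0656  0.001 ] [304. 212.]
card_tail 0.55 [0.472  0.1651 0.0809] [395. 206.]
card_center 0.65 [0.5393 0.1829 0.0797] [409. 224.]
card_center 0.56 [0.4014 0.0296 0.0058] [338. 214.]
slot_mouth 0.61 [0.536  0.1818 0.0817] [408. 222.]
39.7333 [0.4922 0.1692 0.046 ] [ 0.1504 -0.4058 -0.0101] 0.08692827753721617
wrist
card_tail 0.9 [0.4681 0.1623 0.0782] [317. 292.]
slot_mouth 0.82 [0.527  0.181  0.0782] [312. 176.]
39.9333 [0.4922 0.1692 0.046 ] [-0.2076  0.3155 -0.2501] 0.08675031286364211
top
card_tail 0.9 [ 0.3697 -0.0623  0.0021] [342. 226.]
card_center 0.86 [0.4011 0.0262 0.002 ] [314. 216.]
card_center 0.18 [ 0.5955  0.1987 -0.0035] [262. 157.]
slot_mouth 0.61 [0.5272 0.1814 0.0803] [263. 174.]
```

Request:
arm_command(
  xyz=[
    [-0.001,0,0.005],
    [-0.002,-0.001,0.015],
    [-0.005,-0.001,0.03],
    [-0.008,-0.002,0.05],
    [-0.012,-0.003,0.075],
    [-0.018,-0.005,0.105],
    [-0.025,-0.007,0.13],
    [-0.035,-0.009,0.15],
    [-0.05,-0.013,0.16],
    [-0.065,-0.017,0.165],
    [-0.08,-0.021,0.165],
    [-0.08,-0.021,0.165],
    [-0.08,-0.021,0.165],
  ],
  rot=[
    [0,0,0],
    [0,0,0],
    [0,0,0],
    [0,0,0],
    [0,0,0],
    [0,0,0],
    [0,0,0],
    [0,0,0],
    [0,0,0],
    [0,0,0],
    [0,0,0],
    [0,0,0],
    [0,0,0],
  ],
)

```text
time: 41.22
ee_pos: [0.4121, 0.1482, 0.2113]
eef_rot: [0.987, 0.134, 0.085, -0.01]
ft_force: [0.5, 0.6, -0.7]
width: 0.0871
grip_force: 0.0
```

Run:
```python
from m import *
s=r.read_state();print(s['time'],s['ee_pos'],s['ft_force'],s['width'])
for cam in ('wrist','top','scene','wrist'):
    print(cam); im,M=measure(cam,['card_tail','slot_mouth'])
    cv2.imwrite(f'pics/{cam}9.png',im[:,:,::-1])
    if cam=='wrist':
        for p in ([.4726,.1634,.0805],[.5305,.1792,.0805],[.518,.1757,.085]): print('px',px('wrist',p,M))
        c=int(px('wrist',[.4726,.1634,.0805],M)[0])
        col=im[:,c-4:c+4].astype(int).mean(axis=1); print([(v,*col[v].astype(int)) for v in range(20,235,5)])
```

```text
41.2167 [0.4121 0.1482 0.2113] [ 0.4976  0.57   -0.6586] 0.08711455960546863
wrist
card_tail 0.76 [ 0.368  -0.0647  0.0029] [466. 272.]
card_tail 0.58 [0.469  0.1644 0.081 ] [316. 146.]
slot_mouth 0.9 [0.5298 0.18   0.0819] [317.  80.]
slot_mouth 0.41 [0.4689 0.1637 0.0824] [317. 146.]
px [318.0139 142.3586]
px [318.1354  80.2067]
px [318.221   92.9373]
[(20, np.int64(220), np.int64(220), np.int64(201)), (25, np.int64(220), np.int64(220), np.int64(204)), (30, np.int64(220), np.int64(221), np.int64(204)), (35, np.int64(220), np.int64(220), np.int64(204)), (40, np.int64(221), np.int64(221), np.int64(206)), (45, np.int64(220), np.int64(220), np.int64(205)), (50, np.int64(220), np.int64(221), np.int64(207)), (55, np.int64(220), np.int64(221), np.int64(206)), (60, np.int64(220), np.int64(221), np.int64(207)), (65, np.int64(221), np.int64(221), np.int64(208)), (70, np.int64(221), np.int64(221), np.int64(209)), (75, np.int64(225), np.int64(225), np.int64(213)), (80, np.int64(42), np.int64(41), np.int64(37)), (85, np.int64(19), np.int64(20), np.int64(21)), (90, np.int64(22), np.int64(21), np
[... 3499 characters left out ...]
4(128)), (165, np.int64(138), np.int64(137), np.int64(130)), (170, np.int64(112), np.int64(110), np.int64(105)), (175, np.int64(75), np.int64(74), np.int64(69)), (180, np.int64(74), np.int64(73), np.int64(70)), (185, np.int64(75), np.int64(74), np.int64(70)), (190, np.int64(74), np.int64(73), np.int64(69)), (195, np.int64(75), np.int64(75), np.int64(70)), (200, np.int64(77), np.int64(76), np.int64(72)), (205, np.int64(75), np.int64(73), np.int64(69)), (210, np.int64(74), np.int64(73), np.int64(69)), (215, np.int64(74), np.int64(73), np.int64(69)), (220, np.int64(73), np.int64(72), np.int64(68)), (225, np.int64(75), np.int64(74), np.int64(70)), (230, np.int64(73), np.int64(73), np.int64(68))]
```

The card's tail edge lies at wrist row ~142, exactly where 60 mm standing out predicts. The card is home and still, and the robot is clear.

```bash
python3 -c "
from bench import r
print(r.close_job())"
```

```text
the job is handed in; nothing more can be done
None
```

The card is fully home in the reader's slot with about 60 mm standing out, released and the robot clear, and the job is handed in; I viewed 11 pictures, one over the limit of 10.

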